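# Add spacer sleeves to a microscope column stand

## Task

Undo the clamp bolt of the microscope column stand: flip the fitted ratchet's direction lever over to its loosening side, then work the handle to and fro until the bolt has turned anticlockwise (seen from above) at least a quarter turn, so that its locking dog is well clear of the keeper arm. Swing the keeper fully aside, slide every aluminium spacer sleeve on the bench down over the post, next turn the clicking collar at the foot of the post until its arm sits in the click over the index line, and last swing the keeper back over the post. Leave the lever on loosen and the bolt undone, and leave the other things on the bench alone.

Things in the scene. Friction and masses are not known exactly. Their poses are not given: they have to be found in the camera images.
- stand: fixed column stand; base plate x -110 to 130, y -135 to 155 mm in its frame, 12 mm thick, origin on the bench. In its frame: bolt axis at (30, -80) mm, post axis (0, 110), keeper pivot (64, 47). Its x points away from the robot, y to the left, within 0.2 rad. Bolt column 44 mm across, keeper column 20 mm, both 130 mm high
- post_foot (a point): on the post's axis, on the shoulder where the lowest sleeve comes to rest, 45 mm above the bench. The steel post is 30 mm across and 80 mm tall above the shoulder, with its top 8 mm tapered to 20 mm; the shoulder (58 mm across) has the collar round it
- post_top (a point): centre of the post's top, 125 mm above the bench
- bolt_axis (a point): on the bolt's vertical axis, at the height of the ratchet handle's centreline, 161 mm above the bench
- bolt (a joint): turn of the clamp bolt, rad, 0 = tight, grows anticlockwise from above = loosening, to 2.6; 0.6 N m of friction. It carries the locking dog, a flat dark bar 18 mm wide, 100 mm long from the axis, 132 to 146 mm high, pointing 45 degrees left of the stand's +x at 0, where it blocks the keeper's tail; well clear from 1.4 on
- ratchet (a joint): handle's swing about the bolt axis, rad, 0 = along the stand's -x (to the robot), positive anticlockwise from above; stops at -0.7 and 0.7; friction 0.22 N m, stays put. Lever on loosen: it drives the bolt anticlockwise and clicks freely back; on tighten it clicks freely anticlockwise. Up to 0.4 rad of a stroke is lost before a tooth catches: two or three strokes
- ratchet_grip (a point): centre of the handle's black rubber grip, 155 mm from the bolt axis, 161 mm above the bench; the grip is a level bar 22 mm thick from 102 to 197 mm from the axis. The round steel head is 76 mm across, 150 to 172 mm above the bench
- lever (a joint): lever on the ratchet head, rad, about a vertical pivot 45 mm from the bolt axis along the handle; -0.45 = tighten, +0.45 = loosen, an over-centre spring snaps it to the nearer side (1.5 N at the fin); against a tooth it stands at 0.15 to 0.4 on that side until the handle moves. Seen from the handle's end, the fin stands left of the handle's line on loosen, right on tighten
- lever_fin (a point): middle of the lever's upright black fin, 202 mm above the bench; the fin is 12 mm thick, 34 mm long along the lever, from 174 to 214 mm high, standing near the bolt axis (45 mm from the pivot), so a push on it hardly swings the handle
- keeper (a joint): swing of the flat aluminium keeper arm about its vertical pivot, rad, 0 = over the post, grows clockwise from above as it swings aside (left, away from the robot) to its stop at 1.5; free only when the bolt's dog is clear; friction 0.08 N m, stays put. Arm 22 mm wide, 132 to 144 mm above the bench; its tail reaches 81 mm beyond the pivot
- keeper_knob (a point): near the top of the keeper's upright black knob, 16 mm across, from 144 to 199 mm above the bench, 90 mm from the pivot; this point is 182 mm above the bench
- keeper_pivot (a point): on the keeper's pivot axis, 139 mm above the bench
- collar (a joint): turn of the knurled collar about the post's axis, rad, grows anticlockwise seen from above, clicks at 0, 0.4, 0.8 and 1.2, stops just beyond 0 and 1.2; the arm is over the index line at 0.8; up to about 0.2 N m between clicks
- collar_pin (a point): near the top of the upright steel pin at the end of the collar's arm, 14 mm across, from 28 to 100 mm above the bench, 78 mm from the post's axis; this point is 90 mm above the bench. Push it or take it from above
- collar_mark (a point): on the index line, a black line on the base plate running from the post straight along the stand's -x; this point is 78 mm from the post's axis
- sleeve1: aluminium spacer sleeve standing on the bench, 60 mm outside, 35 mm bore, 25 mm tall, 0.16 kg; origin at the centre of its underside. Two or all of the three are present, all alike; it slides freely down the post
- sleeve2: aluminium spacer sleeve standing on the bench, 60 mm outside, 35 mm bore, 25 mm tall, 0.16 kg; origin at the centre of its underside. Two or all of the three are present, all alike; it slides freely down the post
- sleeve3: aluminium spacer sleeve standing on the bench, 60 mm outside, 35 mm bore, 25 mm tall, 0.16 kg; origin at the centre of its underside. Two or all of the three are present, all alike; it slides freely down the post
- puck: bystander: a clear solid plastic disc, 60 mm across and 25 mm tall, no hole (an embedded specimen); it stands among the sleeves; origin at the centre of its underside
- dishes: bystander: two stacked glass dishes, 90 mm across, 32 mm tall; origin at the centre of its underside
- jar: bystander: amber jar, 64 mm across, 90 mm tall; origin at the centre of its underside
- wash_bottle: bystander: white bottle, 70 mm across, 170 mm tall; origin at the centre of its underside
- slide_box: bystander: grey slide box 90 x 110 x 40 mm; origin at the centre of its underside
Not all that is in view belongs to the job. What is shaped like the sleeve2 but blue is not meant.

How it is judged:
By the outcome, as a careful person would: the job done as asked, in the order asked, and still so for the second after the job is handed in, with the robot touching nothing.
Of sleeve1, sleeve2, sleeve3 only 2 to 3 are there at a start; the rules pass over those that are not, and their reading is None.
At some moment in a run one of sleeve1, sleeve2, sleeve3 may be knocked a few centimetres aside while the robot is not near it.
Once in a run the grip may slacken for a moment while it holds something.
It also fails if it takes over 208 s, if anything falls off the work surface, if the arm or the gripper's body presses on something with over 40 N, if the wrist force passes 120 N, or if a joint passes its speed limit or range.

## Robot

A 6-joint arm with a two-finger parallel gripper is mounted at the origin on the work surface. World frame = base frame: x ahead of the robot, y to its left, z up, the work surface at z = 0. Lengths are in mm, angles in rad, forces in N, time in s.
With the tool pointing down it reaches from about 350 to 875 mm from the base axis. Payload 4.2 kg.
Tool frame: the origin (TCP) lies midway between the tips of the shut fingers; the grasp point (between the pads) lies 19 mm behind it; z points along the fingers, y is the line along which they close (so a half turn about z gives the same grasp; the last joint's range is limited). The gripper opens to 85 mm and grips with 20 to 120 N. Pads are 22 mm wide; open, the fingers measure 114 mm over their backs; the gripper's body (76 mm by 85 mm) begins 54 mm behind the grasp point. The pads swing forward as they close: fully open they stand 13 mm farther back than shut.
Start: joints at [1.408, 0.385, 0.008, 0, -1.194, -0.259], TCP at [255.844, 570.213, 231.312] pointing down, gripper open.
Joint ranges: [-3.14, 3.14], [-1.21, 2.06], [-1.07, 1.41], [-3.16, 2.05], [-2.99, -0.16], [-3.1, 3.1]. Speed limits (rad/s): [2.79, 2.79, 3.14, 3.14, 3.14, 3.14].

## Interface

Orientations are given as a unit quaternion [x, y, z, w].
In Python, from bench import arm gives the robot as it stands.
- The arm moves only by the tool send_rows, never from a script. Its argument "targets" is a list of rows, each an object of numbers: "gripper": the gripper command: -1 is fully open, 1 is shut, values between are in proportion; "x", "y", "z": the shift along the tool's x, y, z in cm; "ax", "ay", "az": the turn, a rotation vector about the tool's x, y, z in degrees. A call has 1 to 5 rows; each row shifts and turns the commanded pose from where the row before left it, along the tool's axes as they then stand; what a row does not reach is not made up. A row lasts 1/12 s, in which the tool goes at most 41.7 mm and 7.16 degrees, less where a joint would pass 70% of its speed; a pose out of reach is approached as far as the arm can. A call is refused whole if a number of a shift passes 4.17 or a number of a turn 7.16, either way. A call with a gripper value outside its range is refused whole. The fingers move at their own pace and stop on an object; the grip force is fixed at half the most. Time passes only in rows, so rows that do not move let the fingers close. It gives the time, the measured TCP pose, the force, the opening and the grip force at its end, in the units of the state.
- arm.read_state(): the state, without advancing time (a new reading comes with each control period).
- arm.get_image(name): name is "scene" or "top" or "wrist"; returns (picture, depth): 420x560x3 uint8, red, green, blue; 420x560 float32, mm along the optical axis (not along the pixel's ray), 0 where there is no reading.
- arm.camera_model(name): a dict with "fx", "fy", "cx", "cy" (pixels), "cam_to_world" (4x4, takes a point from camera to world coordinates). Camera axes: x right, y down, z forward; pixel columns grow to the right and rows downward; lengths in mm; the calibration is good to about 2 mm. A picture is of the moment at which its call begins: read the wrist's pose just before it. camera_model takes no time and is no camera call; for the wrist camera it gives the pose at the moment of the call.
- arm.job_done(): hands the job in; it is judged then, once.
Trained networks look in the newest picture that a camera, given by its name, has taken for a name from the list of things; names that differ only in an ending like _2 or _b are one class to them, and where a whole thing is asked for, a point or a joint stands for the part that bears it (a point fixed in the world has none). Each returns a list of dicts, best first, with "score" (0 to 1); they miss things now and then, are a little off and sometimes report something else, mostly with a low value. They report only what shows in the picture. A call takes as long as a camera call. They do not tell look-alikes from the thing itself.
- arm.boxes_of(camera, thing): "rect" ([left, top, width, height] in pixels, round what is visible of it).
The state is a dict: "clock": time; "joints": joint angles; "joint_vel": joint speeds; "joint_efforts": joint torques, N m; "position": TCP position; "ee_rot": TCP orientation; "contact_force": force on the tool from outside, world axes, zero at the start; "wrist_torque": the same for the moment, N m; "gripper_width": finger opening in mm; "grasp_force": force on a finger pad.
Only numpy, scipy, OpenCV 4.12 (cv2) and the standard library are available. Lean on these libraries where they do the work, as an engineer would, in place of code of your own. Each camera call takes 0.05 s, during which the arm holds its last target. There are 200 camera calls.

## Working session

There is one attempt and no reset: what is moved stays moved. The work goes in short steps, Python scripts to look and compute and a tool call to move; the robot and the scene stay as the last step left them, time stands still between calls to the robot, and variables do not carry over. Pictures are saved under pics/ and viewed, at most 14 in all, crops included, and the job is handed in when it is done.

Besides the shell and the picture viewer there is one more tool, called after ">>>" by a JSON object that holds its "name" and its "arguments". send_rows: Moves the arm, as the interface text tells. Its arguments: {"type":"object","properties":{"targets":{"type":"array"}},"required":["targets"]}

```bash
mkdir -p pics; cat > h.py <<'E'
import numpy as np, cv2
from bench import arm
from scipy.spatial.transform import Rotation as R
def snap(name,fn=None):
    M=arm.camera_model(name); im,d=arm.get_image(name)
    if fn: cv2.imwrite('pics/'+fn,im[:,:,::-1])
    return im,d,M
def px2w(M,u,v,z):
    "depth z -> world"
    p=np.array([(u-M['cx'])/M['fx']*z,(v-M['cy'])/M['fy']*z,z,1.]); return (np.array(M['cam_to_world'])@p)[:3]
def ray(M,u,v,h):
    "pixel ray at world height h"
    T=np.array(M['cam_to_world']); d=T[:3,:3]@np.array([(u-M['cx'])/M['fx'],(v-M['cy'])/M['fy'],1.]); o=T[:3,3]
    return o+d*(h-o[2])/d[2]
def w2px(M,p):
    q=np.linalg.inv(np.array(M['cam_to_world']))@np.append(p,1.); return np.array([M['fx']*q[0]/q[2]+M['cx'],M['fy']*q[1]/q[2]+M['cy']])
def cloud(d,M):
    v,u=np.indices(d.shape); P=np.stack([(u-M['cx'])/M['fx']*d,(v-M['cy'])/M['fy']*d,d],-1)
    T=np.array(M['cam_to_world']); return P@T[:3,:3].T+T[:3,3]
def to_tool(target,yaw=None):
    "cm shift in tool axes from now"
    s=arm.read_state(); r=R.from_quat(s['ee_rot']).as_matrix(); return r.T@(np.array(target)-s['position'])/10
E
python3 - <<'E'
from h import *
s=arm.read_state(); print(s['clock'],s['position'],s['ee_rot'],R.from_quat(s['ee_rot']).as_matrix().round(3))
for c in ('scene','top'):
    im,d,M=snap(c,c+'0.png'); print(c,np.array(M['cam_to_world']).round(2).tolist(),M['fx'])
    for t in ('sleeve1','puck','ratchet_grip','lever_fin','keeper_knob','collar_pin','post_top','collar_mark','bolt_axis','keeper_pivot'):
        print(t,[(np.round(b['rect']).tolist(),round(b['score'],2)) for b in arm.boxes_of(c,t)[:5]])
E
```

```text
0.0 [255.62252421 569.70559086 230.21569066] [ 9.77822216e-01 -2.09433804e-01 -1.85564730e-04  1.07786900e-03] [[ 0.912 -0.41  -0.001]
 [-0.41  -0.912 -0.002]
 [ 0.     0.002 -1.   ]]
scene [[0.39, 0.59, -0.7, 1487.32], [0.92, -0.23, 0.31, -384.79], [0.02, -0.77, -0.64, 992.86], [0.0, 0.0, 0.0, 1.0]] 546.264883436603
sleeve1 [([408.0, 190.0, 22.0, 21.0], 0.8), ([373.0, 200.0, 23.0, 25.0], 0.75), ([349.0, 213.0, 23.0, 29.0], 0.72), ([390.0, 170.0, 19.0, 20.0], 0.68), ([353.0, 177.0, 20.0, 19.0], 0.6)]
puck [([354.0, 178.0, 18.0, 17.0], 0.62)]
ratchet_grip [([154.0, 175.0, 50.0, 65.0], 0.67)]
lever_fin [([151.0, 173.0, 148.0, 132.0], 0.72), ([174.0, 202.0, 13.0, 22.0], 0.52)]
keeper_knob [([226.0, 188.0, 46.0, 64.0], 0.91), ([109.0, 257.0, 37.0, 65.0], 0.34)]
collar_pin [([252.0, 205.0, 30.0, 46.0], 0.64), ([396.0, 216.0, 50.0, 45.0], 0.49), ([225.0, 185.0, 47.0, 69.0], 0.15)]
post_top [([155.0, 176.0, 137.0, 130.0], 0.75)]
collar_mark [([152.0, 177.0, 143.0, 128.0], 0.73), ([374.0, 201.0, 22.0, 23.0], 0.26)]
bolt_axis [([151.0, 175.0, 146.0, 130.0], 0.74)]
keeper_pivot [([151.0, 176.0
[... 187 characters left out ...]
43944
sleeve1 [([116.0, 225.0, 23.0, 18.0], 0.79), ([162.0, 269.0, 24.0, 20.0], 0.73), ([114.0, 269.0, 26.0, 21.0], 0.72), ([160.0, 222.0, 22.0, 25.0], 0.6), ([198.0, 210.0, 20.0, 23.0], 0.53)]
puck [([206.0, 264.0, 21.0, 24.0], 0.59)]
ratchet_grip [([366.0, 204.0, 34.0, 91.0], 0.58), ([428.0, 246.0, 4.0, 14.0], 0.49), ([277.0, 178.0, 121.0, 114.0], 0.17)]
lever_fin [([380.0, 208.0, 10.0, 32.0], 0.68)]
keeper_knob [([298.0, 182.0, 56.0, 48.0], 0.83)]
collar_pin [([278.0, 212.0, 38.0, 39.0], 0.78)]
post_top [([277.0, 181.0, 121.0, 114.0], 0.59)]
collar_mark [([277.0, 183.0, 123.0, 111.0], 0.95)]
bolt_axis [([276.0, 179.0, 122.0, 117.0], 0.9)]
keeper_pivot [([276.0, 180.0, 126.0, 119.0], 0.7)]
```

```bash
python3 - <<'E'
import cv2
t=cv2.imread('pics/top0.png'); cv2.imwrite('pics/top0c.png',cv2.resize(t[150:330,90:450],None,fx=2.2,fy=2.2,interpolation=cv2.INTER_CUBIC))
t=cv2.imread('pics/scene0.png'); cv2.imwrite('pics/scene0c.png',cv2.resize(t[130:330,100:460],None,fx=2.2,fy=2.2,interpolation=cv2.INTER_CUBIC))
E
```

```text
(no output)
```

View pics/top0c.png

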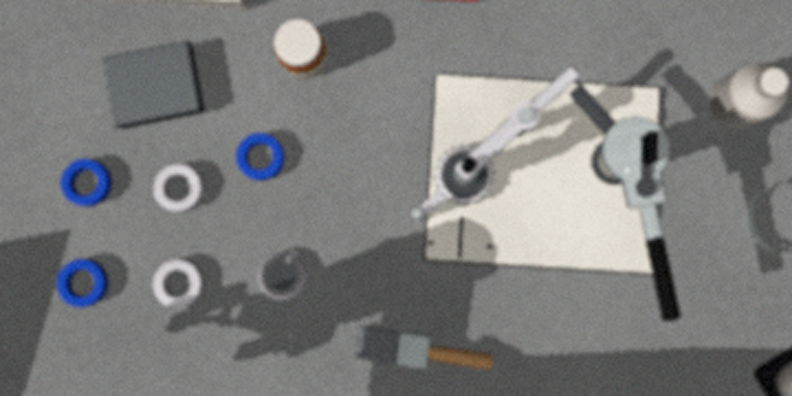

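View pics/scene0c.png

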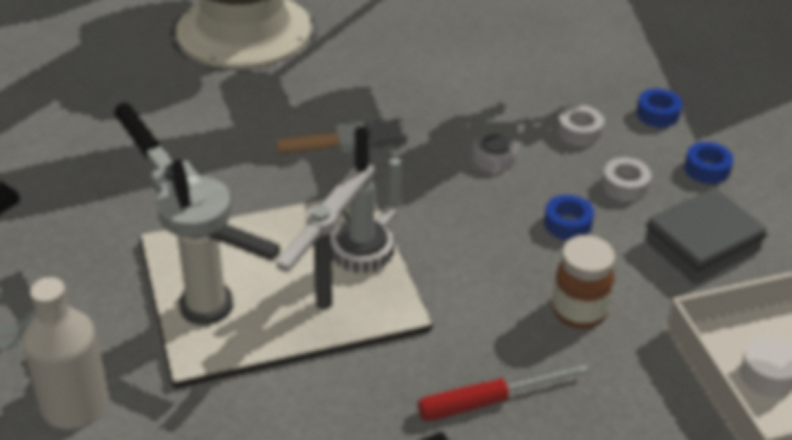

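```bash
cat >> h.py <<'E'
def stand_pose(d,M):
    P=cloud(d,M); return P
E
python3 - <<'E'
from h import *
im,d,M=snap('top','top1.png'); P=cloud(d,M); hsv=cv2.cvtColor(im,cv2.COLOR_RGB2HSV)
z=P[...,2]
m=((z>6)&(z<20)&(im.min(-1)>100)&(d>0)).astype(np.uint8)
n,l,st,c=cv2.connectedComponentsWithStats(m); i=1+st[1:,4].argmax(); print(st[i])
q=P[l==i][:,:2].astype(np.float32); r=cv2.minAreaRect(q); print(r, cv2.boxPoints(r).tolist())
print('bench z',np.median(z[(z<6)&(d>0)]))
for n,(u,v) in {'s1':(90+177/2.2,150+187/2.2),'s2':(90+177/2.2,150+283/2.2),'puck':(90+282/2.2,150+274/2.2)}.items():
    sel=np.zeros(d.shape,bool); v0,u0=int(v),int(u); sel[v0-14:v0+15,u0-14:u0+15]=1
    k=sel&(z>16)&(z<35)&(hsv[...,1]<60); print(n,ray(M,u,v,25),k.sum(), P[k].mean(0).round(1),cv2.minEnclosingCircle(P[k][:,:2].astype(np.float32)) if k.sum() else 0)
# heights
def feat(lo,hi,name):
    k=((z>lo)&(z<hi)).astype(np.uint8); n,l,st,c=cv2.connectedComponentsWithStats(k)
    for i in range(1,n):
        if st[i,4]>5: print(name,st[i].tolist(),P[l==i].mean(0).round(1))
feat(148,166,'handle/grip'); feat(166,176,'head'); feat(186,225,'fin/knob'); feat(126,147,'arm')
E
```

```text
[ 282  187  104   88 4616]
((528.7210693359375, -109.60905456542969), (289.00286865234375, 242.283935546875), 85.77363586425781) [[397.25921630859375, -244.78973388671875], [638.88427734375, -262.6453552246094], [660.1829223632812, 25.571624755859375], [418.557861328125, 43.42724609375]]
bench z -0.6519347822934378
s1 [523.07055292 347.47771379  25.        ] 259 [523.8 348.   25.2] ((523.9581298828125, 348.60205078125), 30.136962890625)
s2 [402.92729331 347.99934889  25.        ] 263 [404.2 349.3  25.5] ((404.4587097167969, 350.2348937988281), 30.639543533325195)
puck [410.35697609 216.66666084  25.        ] 229 [410.6 218.5  25.1] ((409.9568176269531, 219.67405700683594), 30.101856231689453)
handle/grip [434, 184, 8, 10, 20] [ 609.3 -357.7  159.6]
handle/grip [354, 195, 13, 11, 27] [ 593.  -164.7  150.1]
handle/grip [324, 199, 11, 9, 58] [584.5 -83.1 152.1]
handle/grip [363, 215, 2, 6, 7] [ 542.7 -168.5  159.8]
handle/grip [365, 225, 6, 6, 8] [ 517.3 -178.   159.5]
handle/grip [381, 246, 5, 9, 16] [ 459.9 -213.4  163.7]
handle/grip [383, 256, 6, 21, 26] [ 418.7 -216.9  162.6]
handle
[... 898 characters left out ...]
] [ 78.8  -4.6 201.4]
arm [496, 85, 10, 5, 21] [ 885.5 -555.6  128.1]
arm [517, 84, 12, 11, 45] [ 876.9 -616.7  127.9]
arm [429, 86, 5, 11, 22] [ 879.5 -369.9  127.8]
arm [480, 87, 4, 3, 6] [ 884.7 -504.6  128. ]
arm [435, 89, 4, 8, 11] [ 875.  -385.1  127.7]
arm [473, 88, 11, 8, 31] [ 874.9 -492.9  128.1]
arm [495, 89, 12, 7, 22] [ 873.  -557.3  127.5]
arm [453, 90, 9, 4, 16] [ 876.  -438.5  129. ]
arm [327, 180, 26, 26, 155] [ 615.6 -115.8  143.5]
arm [428, 181, 16, 17, 104] [ 613.  -359.5  132.5]
arm [349, 188, 20, 23, 117] [ 593.7 -161.   143.4]
arm [297, 199, 34, 33, 238] [555.  -44.1 143.3]
arm [530, 363, 21, 34, 141] [ 134.  -591.6  136.5]
arm [299, 402, 16, 3, 17] [ 90.3 -10.3 141.7]
```

View pics/top1.png

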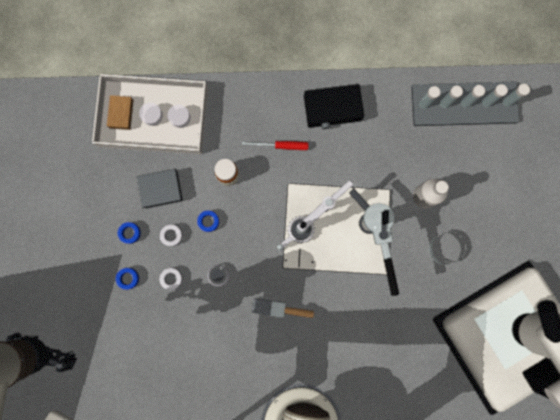

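>>> {"name": "send_rows", "arguments": {"targets": [{"gripper": 1,"az": -6.44},{"gripper": 1,"az": -6.44},{"gripper": 1,"az": -6.44},{"gripper": 1,"az": -6.44},{"gripper": 1,"az": -6.44}]}}

```text
$.targets[0]: bad value
```

>>> {"name": "send_rows", "arguments": {"targets": [{"gripper": 1,"x": 0.76,"y": 4.07},{"gripper": 1,"x": 0.76,"y": 4.07},{"gripper": 1,"x": 0.76,"y": 4.07},{"gripper": 1,"x": 0.76,"y": 4.07},{"gripper": 1,"x": 0.76,"y": 4.07}]}}

```text
$.targets[0]: bad value
```

>>> {"name": "send_rows", "arguments": {"targets": [{"gripper": 1,"x": 0.76,"y": 4.07},{"gripper": 1,"x": 0.76,"y": 4.07},{"gripper": 1,"x": 0.76,"y": 4.07},{"gripper": 1,"x": 0.76,"y": 4.07},{"gripper": 1,"x": 0.76,"y": 4.07}]}}

```text
$.targets[0]: bad value
```

>>> {"name": "send_rows", "arguments": {"targets": [{"gripper": 1,"x": 0.76,"y": 4.07},{"gripper": 1,"x": 0.76,"y": 4.07},{"gripper": 1,"x": 0.76,"y": 4.07},{"gripper": 1,"x": 0.76,"y": 4.07},{"gripper": 1}]}}

```text
$.targets[0]: bad value
```

>>> {"name": "send_rows", "arguments": {"targets": [{"x": 0,"y": 0,"z": 0,"ax": 0,"ay": 0,"az": -6.44,"gripper": 1},{"x": 0,"y": 0,"z": 0,"ax": 0,"ay": 0,"az": -6.44,"gripper": 1},{"x": 0,"y": 0,"z": 0,"ax": 0,"ay": 0,"az": -6.44,"gripper": 1},{"x": 0,"y": 0,"z": 0,"ax": 0,"ay": 0,"az": -6.44,"gripper": 1},{"x": 0,"y": 0,"z": 0,"ax": 0,"ay": 0,"az": -6.44,"gripper": 1}]}}

```text
clock: 1.57
position: [255.9, 570.2, 231.3]
ee_rot: [0.997, 0.073, 0.0, -0.0]
contact_force: [-0.4, -0.2, 0.4]
gripper_width: 25.2
grasp_force: 0.0
```

>>> {"name": "send_rows", "arguments": {"targets": [{"x": 0.8,"y": 4.09,"z": 0,"ax": 0,"ay": 0,"az": 0,"gripper": 1},{"x": 0.8,"y": 4.09,"z": 0,"ax": 0,"ay": 0,"az": 0,"gripper": 1},{"x": 0.8,"y": 4.09,"z": 0,"ax": 0,"ay": 0,"az": 0,"gripper": 1},{"x": 0.8,"y": 4.09,"z": 0,"ax": 0,"ay": 0,"az": 0,"gripper": 1},{"x": 0.8,"y": 4.09,"z": 0,"ax": 0,"ay": 0,"az": 0,"gripper": 1}]}}

```text
clock: 1.98
position: [324.2, 371.5, 231.4]
ee_rot: [0.998, 0.07, 0.0, -0.0]
contact_force: [0.8, -0.2, -0.1]
gripper_width: 0.0
grasp_force: 0.0
```

>>> {"name": "send_rows", "arguments": {"targets": [{"x": 0.8,"y": 4.09,"z": 0,"ax": 0,"ay": 0,"az": 0,"gripper": 1},{"x": 0.8,"y": 4.09,"z": 0,"ax": 0,"ay": 0,"az": 0,"gripper": 1},{"x": 0.8,"y": 4.09,"z": 0,"ax": 0,"ay": 0,"az": 0,"gripper": 1},{"x": 0.8,"y": 4.09,"z": 0,"ax": 0,"ay": 0,"az": 0,"gripper": 1},{"x": 0.8,"y": 4.09,"z": 0,"ax": 0,"ay": 0,"az": 0,"gripper": 1}]}}

```text
clock: 2.4
position: [392.3, 174.6, 231.8]
ee_rot: [0.998, 0.07, 0.001, -0.0]
contact_force: [1.0, 1.8, 0.2]
gripper_width: 0.4
grasp_force: 0.0
```

>>> {"name": "send_rows", "arguments": {"targets": [{"x": 0.8,"y": 4.09,"z": 0,"ax": 0,"ay": 0,"az": 0,"gripper": 1},{"x": 0.8,"y": 4.09,"z": 0,"ax": 0,"ay": 0,"az": 0,"gripper": 1},{"x": 0.8,"y": 4.09,"z": 0,"ax": 0,"ay": 0,"az": 0,"gripper": 1},{"x": 0.8,"y": 4.09,"z": 0,"ax": 0,"ay": 0,"az": 0,"gripper": 1},{"x": 0.8,"y": 4.09,"z": 0,"ax": 0,"ay": 0,"az": 0,"gripper": 1}]}}

```text
clock: 2.82
position: [460.6, -22.4, 231.9]
ee_rot: [0.998, 0.07, 0.001, -0.0]
contact_force: [0.5, 0.5, 0.1]
gripper_width: 0.2
grasp_force: 0.0
```

>>> {"name": "send_rows", "arguments": {"targets": [{"x": 0.8,"y": 4.09,"z": 0,"ax": 0,"ay": 0,"az": 0,"gripper": 1},{"x": 0.8,"y": 4.09,"z": 0,"ax": 0,"ay": 0,"az": 0,"gripper": 1},{"x": 0.8,"y": 4.09,"z": 0,"ax": 0,"ay": 0,"az": 0,"gripper": 1},{"x": 0.8,"y": 4.09,"z": 0,"ax": 0,"ay": 0,"az": 0,"gripper": 1},{"x": 0.8,"y": 4.09,"z": 0,"ax": 0,"ay": 0,"az": 0,"gripper": 1}]}}

```text
clock: 3.23
position: [528.8, -219.5, 231.5]
ee_rot: [0.998, 0.07, 0.0, 0.0]
contact_force: [1.3, 0.9, 0.6]
gripper_width: 0.1
grasp_force: 0.0
```

>>> {"name": "send_rows", "arguments": {"targets": [{"x": 0.2,"y": 4.1,"z": 0,"ax": 0,"ay": 0,"az": 0,"gripper": 1},{"x": 0,"y": 0,"z": 2,"ax": 0,"ay": 0,"az": 0,"gripper": 1},{"x": 0,"y": 0,"z": 2,"ax": 0,"ay": 0,"az": 0,"gripper": 1},{"x": 0,"y": 0,"z": 0,"ax": 0,"ay": 0,"az": 0,"gripper": 1}]}}

```text
clock: 3.57
position: [533.6, -257.6, 186.7]
ee_rot: [0.998, 0.069, -0.004, -0.002]
contact_force: [-0.3, -0.2, -1.0]
gripper_width: -0.4
grasp_force: 0.0
```

```bash
python3 - <<'E'
from h import *
print(arm.read_state()['position'])
im,d,M=snap('wrist','w1.png'); 
E
```

```text
[ 533.59953726 -257.63602785  186.70049409]
```

View pics/w1.png

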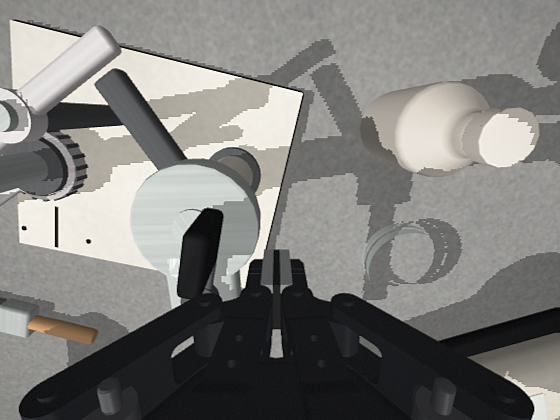

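>>> {"name": "send_rows", "arguments": {"targets": [{"x": 0.5,"y": -1.0,"z": 0,"ax": 0,"ay": 0,"az": 0,"gripper": 1},{"x": 0.5,"y": -1.0,"z": 0,"ax": 0,"ay": 0,"az": 0,"gripper": 1},{"x": 0.2,"y": -0.7,"z": 0,"ax": 0,"ay": 0,"az": 0,"gripper": 1},{"x": 0,"y": -0.7,"z": 0,"ax": 0,"ay": 0,"az": 0,"gripper": 1}]}}

```text
clock: 3.95
position: [544.6, -220.6, 192.7]
ee_rot: [0.997, 0.071, 0.001, 0.0]
contact_force: [-0.7, 0.2, -0.1]
gripper_width: -0.3
grasp_force: 0.0
```

>>> {"name": "send_rows", "arguments": {"targets": [{"x": 0,"y": -0.4,"z": 0,"ax": 0,"ay": 0,"az": 0,"gripper": 1},{"x": 0,"y": -0.4,"z": 0,"ax": 0,"ay": 0,"az": 0,"gripper": 1},{"x": 0,"y": 0,"z": 0,"ax": 0,"ay": 0,"az": 0,"gripper": 1}]}}

```text
clock: 4.2
position: [542.3, -213.3, 191.8]
ee_rot: [0.997, 0.071, 0.0, 0.0]
contact_force: [0.7, 0.5, 0.3]
gripper_width: 0.1
grasp_force: 0.0
```

```bash
cat >> h.py <<'E'
O=np.array([518.,-118.8]); YAW=-.0738
def S(x,y): c,s=np.cos(YAW),np.sin(YAW); return O+np.array([c*x-s*y,s*x+c*y])
def blobs(z0,z1,box,P,minn=5):
    z=P[...,2]; x,y=P[...,0],P[...,1]
    k=((z>z0)&(z<z1)&(x>box[0])&(x<box[1])&(y>box[2])&(y<box[3])).astype(np.uint8); n,l,st,c=cv2.connectedComponentsWithStats(k)
    return [(st[i,4],P[l==i].mean(0).round(1).tolist(),l==i) for i in range(1,n) if st[i,4]>=minn]
E
python3 - <<'E'
from h import *
print(arm.read_state()['position'],arm.read_state()['contact_force'])
im,d,M=snap('wrist','w2.png')
P=cloud(d,M)
for b in blobs(180,220,(480,600,-260,-150),P,30): print(b[:2])
E
```

```text
[ 542.28414236 -213.30854325  191.82560294] [0.69717953 0.48859869 0.34920299]
(np.int32(3046), [547.8, -198.0, 207.4])
```

View pics/w2.png

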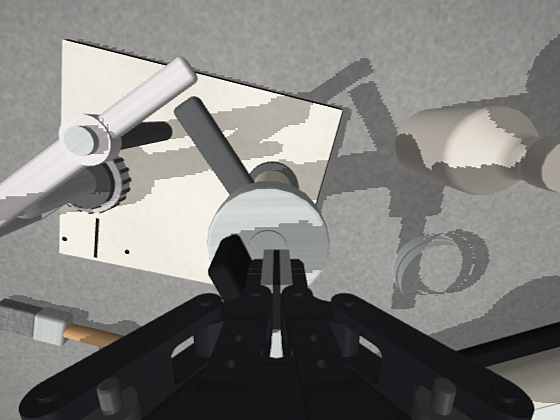

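>>> {"name": "send_rows", "arguments": {"targets": [{"x": 0,"y": -0.4,"z": 0,"ax": 0,"ay": 0,"az": 0,"gripper": 1},{"x": 0,"y": -0.2,"z": 0,"ax": 0,"ay": 0,"az": 0,"gripper": 1},{"x": 0,"y": 0,"z": 0,"ax": 0,"ay": 0,"az": 0,"gripper": 1}]}}

```text
clock: 4.5
position: [541.5, -210.2, 191.7]
ee_rot: [0.998, 0.07, 0.0, 0.002]
contact_force: [0.6, -7.6, -0.2]
gripper_width: -0.0
grasp_force: 2.9
```

>>> {"name": "send_rows", "arguments": {"targets": [{"x": 0,"y": 1.5,"z": 0,"ax": 0,"ay": 0,"az": 0,"gripper": 1},{"x": 0,"y": 0,"z": -3,"ax": 0,"ay": 0,"az": 0,"gripper": 1},{"x": -1.5,"y": 0,"z": -3,"ax": 0,"ay": 0,"az": 0,"gripper": 0},{"x": -3.5,"y": -0.5,"z": 0,"ax": 0,"ay": 0,"az": 0,"gripper": -0.2},{"x": -3.5,"y": -0.5,"z": 0,"ax": 0,"ay": 0,"az": 0,"gripper": -0.2}]}}

```text
clock: 4.92
position: [458.5, -225.4, 252.6]
ee_rot: [0.998, 0.07, 0.002, 0.0]
contact_force: [-1.5, -0.1, -0.7]
gripper_width: 35.8
grasp_force: 0.0
```

>>> {"name": "send_rows", "arguments": {"targets": [{"x": -3.5,"y": -0.5,"z": 0,"ax": 0,"ay": 0,"az": 0,"gripper": -0.2},{"x": -3.3,"y": -0.5,"z": 0,"ax": 0,"ay": 0,"az": 0,"gripper": -0.2},{"x": 0,"y": 0,"z": 0,"ax": 0,"ay": 0,"az": 0,"gripper": -0.2}]}}

```text
clock: 5.17
position: [383.5, -224.1, 251.4]
ee_rot: [0.998, 0.069, -0.001, -0.001]
contact_force: [-0.2, -0.2, -0.4]
gripper_width: 51.3
grasp_force: 0.0
```

```bash
python3 - <<'E'
from h import *
print(arm.read_state()['position'],arm.read_state()['contact_force'])
im,d,M=snap('wrist','w3.png')
P=cloud(d,M)
for b in blobs(205,220,(480,600,-260,-150),P,30): print('fin',b[:2])
for b in blobs(165,176,(480,600,-260,-150),P,30): print('head',b[:2])
for b in blobs(150,176,(330,440,-260,-150),P,30): print('grip',b[:2])
E
```

```text
[ 383.51669352 -224.13836983  251.3738308 ] [-0.15538433 -0.23119853 -0.35193492]
fin (np.int32(86), [518.8, -198.7, 209.3])
head (np.int32(4851), [511.1, -215.5, 173.4])
grip (np.int32(2832), [398.4, -235.8, 171.2])
```

View pics/w3.png

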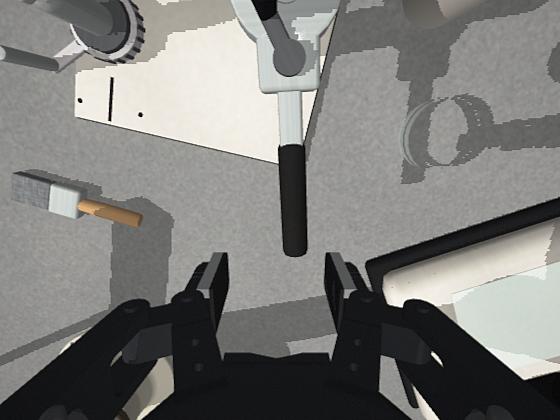

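```bash
python3 - <<'E'
from h import *
im,d,M=snap('wrist')
P=cloud(d,M); print('fingers gap px; tcp px',w2px(M,arm.read_state()['position']))
dark=im.max(-1)<60
b=blobs(160,178,(330,480,-260,-190),P,30)
for n,c,m in b:
    q=P[m&dark]; print(n,c,len(q),q.mean(0),q.min(0),q.max(0)); l=cv2.fitLine(q[:,:2].astype(np.float32),cv2.DIST_L2,0,.01,.01).ravel(); print(l, 'angle',np.arctan2(l[1],l[0]))
print(S(30,-80))
for n,c,m in blobs(14,178,(480,620,-260,-60),P,200): print(n,c)
E
```

```text
fingers gap px; tcp px [277.062922   261.50517698]
4261 [420.2, -231.4, 170.6] 2757 [ 399.62869922 -235.45639677  171.38673534] [ 349.57507174 -253.92051147  162.39765401] [ 444.10320514 -218.05491711  175.28255813]
[ 9.8183167e-01  1.8975410e-01  3.9962869e+02 -2.3545639e+02] angle 0.19091168
[ 542.01969831 -200.79423207]
11588 [519.8, -165.8, 87.8]
```

>>> {"name": "send_rows", "arguments": {"targets": [{"x": 0.57,"y": 1.2,"z": 3.2,"ax": 0,"ay": 0,"az": -3,"gripper": -0.2},{"x": 0,"y": 0,"z": 3.7,"ax": 0,"ay": 0,"az": 0,"gripper": -0.2},{"x": 0,"y": 0,"z": 3.7,"ax": 0,"ay": 0,"az": 0,"gripper": -0.2},{"x": 0,"y": 0,"z": 0,"ax": 0,"ay": 0,"az": 0,"gripper": -0.2}]}}

```text
clock: 5.6
position: [392.8, -234.4, 138.8]
ee_rot: [0.995, 0.095, -0.007, -0.003]
contact_force: [-2.0, 0.6, 0.1]
gripper_width: 51.2
grasp_force: 0.0
```

>>> {"name": "send_rows", "arguments": {"targets": [{"x": 0.085,"y": -1.66,"z": 0,"ax": 0,"ay": 0,"az": 6.15,"gripper": -0.2},{"x": 0.085,"y": -1.66,"z": 0,"ax": 0,"ay": 0,"az": 6.15,"gripper": -0.2},{"x": 0.085,"y": -1.66,"z": 0,"ax": 0,"ay": 0,"az": 6.15,"gripper": -0.2},{"x": 0.085,"y": -1.66,"z": 0,"ax": 0,"ay": 0,"az": 6.15,"gripper": -0.2}]}}

```text
clock: 5.93
position: [399.2, -169.7, 146.7]
ee_rot: [0.993, -0.121, 0.001, 0.001]
contact_force: [-0.5, -2.6, -2.2]
gripper_width: 51.6
grasp_force: 1.1
```

>>> {"name": "send_rows", "arguments": {"targets": [{"x": 0.085,"y": -1.66,"z": 0,"ax": 0,"ay": 0,"az": 6.15,"gripper": -0.2},{"x": 0.085,"y": -1.66,"z": 0,"ax": 0,"ay": 0,"az": 6.15,"gripper": -0.2},{"x": 0.085,"y": -1.66,"z": 0,"ax": 0,"ay": 0,"az": 6.15,"gripper": -0.2},{"x": 0.085,"y": -1.66,"z": 0,"ax": 0,"ay": 0,"az": 6.15,"gripper": -0.2},{"x": 0.085,"y": -1.66,"z": 0,"ax": 0,"ay": 0,"az": 6.15,"gripper": -0.2}]}}

```text
clock: 6.35
position: [439.4, -97.4, 147.3]
ee_rot: [0.925, -0.379, 0.001, 0.0]
contact_force: [0.1, -3.8, 0.2]
gripper_width: 51.0
grasp_force: 1.3
```

```bash
python3 - <<'E'
from h import *
print(arm.read_state()['position'],arm.read_state()['contact_force'])
im,d,M=snap('wrist','w4.png')
E
```

```text
[439.43699994 -97.38158721 147.34830254] [ 0.10512389 -3.76752212  0.21060965]
```

View pics/w4.png

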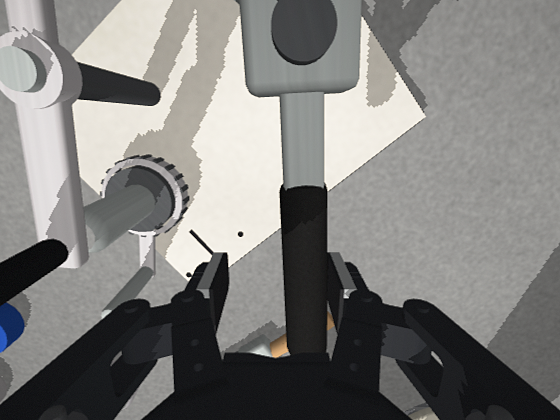

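>>> {"name": "send_rows", "arguments": {"targets": [{"x": 0.085,"y": 1.66,"z": 0,"ax": 0,"ay": 0,"az": -6.15,"gripper": -0.2},{"x": 0.085,"y": 1.66,"z": 0,"ax": 0,"ay": 0,"az": -6.15,"gripper": -0.2},{"x": 0.085,"y": 1.66,"z": 0,"ax": 0,"ay": 0,"az": -6.15,"gripper": -0.2},{"x": 0.085,"y": 1.66,"z": 0,"ax": 0,"ay": 0,"az": -6.15,"gripper": -0.2},{"x": 0.085,"y": 1.66,"z": 0,"ax": 0,"ay": 0,"az": -6.15,"gripper": -0.2}]}}

```text
clock: 6.82
position: [398.0, -168.9, 146.6]
ee_rot: [0.993, -0.115, 0.001, -0.001]
contact_force: [-0.8, 9.9, 3.4]
gripper_width: 51.3
grasp_force: 4.3
```

>>> {"name": "send_rows", "arguments": {"targets": [{"x": 0.085,"y": 1.66,"z": 0,"ax": 0,"ay": 0,"az": -6.15,"gripper": -0.2},{"x": 0.085,"y": 1.66,"z": 0,"ax": 0,"ay": 0,"az": -6.15,"gripper": -0.2},{"x": 0.085,"y": 1.66,"z": 0,"ax": 0,"ay": 0,"az": -6.15,"gripper": -0.2},{"x": 0.085,"y": 1.66,"z": 0,"ax": 0,"ay": 0,"az": -6.15,"gripper": -0.2}]}}

```text
clock: 7.15
position: [394.8, -235.0, 146.3]
ee_rot: [0.995, 0.099, -0.001, -0.002]
contact_force: [-2.0, 8.8, 4.6]
gripper_width: 51.0
grasp_force: 4.3
```

>>> {"name": "send_rows", "arguments": {"targets": [{"x": 0.085,"y": 1.66,"z": 0,"ax": 0,"ay": 0,"az": -6.15,"gripper": -0.2},{"x": 0.085,"y": 1.66,"z": 0,"ax": 0,"ay": 0,"az": -6.15,"gripper": -0.2},{"x": 0.085,"y": 1.66,"z": 0,"ax": 0,"ay": 0,"az": -6.15,"gripper": -0.2},{"x": 0.085,"y": 1.66,"z": 0,"ax": 0,"ay": 0,"az": -6.15,"gripper": -0.2},{"x": 0,"y": 0,"z": 0,"ax": 0,"ay": 0,"az": 0,"gripper": -0.2}]}}

```text
clock: 7.57
position: [422.2, -297.7, 146.0]
ee_rot: [0.952, 0.307, -0.001, -0.001]
contact_force: [-1.3, 1.3, 0.3]
gripper_width: 51.4
grasp_force: 1.2
```

```bash
cat >> h.py <<'E'
def bolt_angle(fn=None):
    "dog + handle from the top camera"
    im,d,M=snap('top',fn); P=cloud(d,M); B=S(30,-80)
    for n,c,m in blobs(128,150,(B[0]-110,B[0]+110,B[1]-110,B[1]+110),P,8):
        q=P[m]; a=np.arctan2(q[:,1]-B[1],q[:,0]-B[0]); r=np.hypot(q[:,1]-B[1],q[:,0]-B[0])
        print('dog?',n,c,'bolt',round(np.median(a)-YAW-np.pi/4,2),'r',r.min().round(),r.max().round())
E
python3 - <<'E'
from h import *
bolt_angle('t2.png')
E
```

```text
dog? 170 [615.1, -116.4, 144.2] bolt 0.14 r 104.0 125.0
dog? 26 [527.9, -111.4, 144.3] bolt 1.01 r 82.0 95.0
```

>>> {"name": "send_rows", "arguments": {"targets": [{"x": 0.085,"y": -1.66,"z": 0,"ax": 0,"ay": 0,"az": 6.15,"gripper": -0.2},{"x": 0.085,"y": -1.66,"z": 0,"ax": 0,"ay": 0,"az": 6.15,"gripper": -0.2},{"x": 0.085,"y": -1.66,"z": 0,"ax": 0,"ay": 0,"az": 6.15,"gripper": -0.2},{"x": 0.085,"y": -1.66,"z": 0,"ax": 0,"ay": 0,"az": 6.15,"gripper": -0.2}]}}

```text
clock: 7.95
position: [396.3, -235.7, 146.3]
ee_rot: [0.996, 0.093, 0.002, 0.001]
contact_force: [2.0, -2.1, -1.6]
gripper_width: 51.1
grasp_force: 1.3
```

>>> {"name": "send_rows", "arguments": {"targets": [{"x": 0.085,"y": -1.66,"z": 0,"ax": 0,"ay": 0,"az": 6.15,"gripper": -0.2},{"x": 0.085,"y": -1.66,"z": 0,"ax": 0,"ay": 0,"az": 6.15,"gripper": -0.2},{"x": 0.085,"y": -1.66,"z": 0,"ax": 0,"ay": 0,"az": 6.15,"gripper": -0.2},{"x": 0.085,"y": -1.66,"z": 0,"ax": 0,"ay": 0,"az": 6.15,"gripper": -0.2},{"x": 0.085,"y": -1.66,"z": 0,"ax": 0,"ay": 0,"az": 6.15,"gripper": -0.2}]}}

```text
clock: 8.37
position: [402.8, -153.2, 146.7]
ee_rot: [0.985, -0.174, 0.002, 0.0]
contact_force: [0.9, -2.0, 0.2]
gripper_width: 51.1
grasp_force: 1.1
```

>>> {"name": "send_rows", "arguments": {"targets": [{"x": 0.085,"y": -1.66,"z": 0,"ax": 0,"ay": 0,"az": 6.15,"gripper": -0.2},{"x": 0.085,"y": -1.66,"z": 0,"ax": 0,"ay": 0,"az": 6.15,"gripper": -0.2},{"x": 0.085,"y": -1.66,"z": 0,"ax": 0,"ay": 0,"az": 6.15,"gripper": -0.2},{"x": 0.085,"y": -1.66,"z": 0,"ax": 0,"ay": 0,"az": 6.15,"gripper": -0.2},{"x": 0,"y": 0,"z": 0,"ax": 0,"ay": 0,"az": 0,"gripper": -0.2}]}}

```text
clock: 8.78
position: [439.4, -96.1, 146.7]
ee_rot: [0.926, -0.377, 0.002, -0.001]
contact_force: [-0.3, 0.2, -0.2]
gripper_width: 51.4
grasp_force: 0.0
```

>>> {"name": "send_rows", "arguments": {"targets": [{"x": 0.085,"y": 1.66,"z": 0,"ax": 0,"ay": 0,"az": -6.15,"gripper": -0.2},{"x": 0.085,"y": 1.66,"z": 0,"ax": 0,"ay": 0,"az": -6.15,"gripper": -0.2},{"x": 0.085,"y": 1.66,"z": 0,"ax": 0,"ay": 0,"az": -6.15,"gripper": -0.2},{"x": 0.085,"y": 1.66,"z": 0,"ax": 0,"ay": 0,"az": -6.15,"gripper": -0.2},{"x": 0.085,"y": 1.66,"z": 0,"ax": 0,"ay": 0,"az": -6.15,"gripper": -0.2}]}}

```text
clock: 9.2
position: [395.8, -168.5, 145.8]
ee_rot: [0.993, -0.115, 0.001, -0.002]
contact_force: [-0.8, 9.5, 2.4]
gripper_width: 51.3
grasp_force: 4.3
```

>>> {"name": "send_rows", "arguments": {"targets": [{"x": 0.085,"y": 1.66,"z": 0,"ax": 0,"ay": 0,"az": -6.15,"gripper": -0.2},{"x": 0.085,"y": 1.66,"z": 0,"ax": 0,"ay": 0,"az": -6.15,"gripper": -0.2},{"x": 0.085,"y": 1.66,"z": 0,"ax": 0,"ay": 0,"az": -6.15,"gripper": -0.2},{"x": 0.085,"y": 1.66,"z": 0,"ax": 0,"ay": 0,"az": -6.15,"gripper": -0.2}]}}

```text
clock: 9.53
position: [392.7, -234.7, 145.6]
ee_rot: [0.995, 0.099, -0.001, -0.002]
contact_force: [-3.1, 8.8, 4.5]
gripper_width: 51.1
grasp_force: 4.2
```

>>> {"name": "send_rows", "arguments": {"targets": [{"x": 0.085,"y": 1.66,"z": 0,"ax": 0,"ay": 0,"az": -6.15,"gripper": -0.2},{"x": 0.085,"y": 1.66,"z": 0,"ax": 0,"ay": 0,"az": -6.15,"gripper": -0.2},{"x": 0.085,"y": 1.66,"z": 0,"ax": 0,"ay": 0,"az": -6.15,"gripper": -0.2},{"x": 0.085,"y": 1.66,"z": 0,"ax": 0,"ay": 0,"az": -6.15,"gripper": -0.2},{"x": 0,"y": 0,"z": 0,"ax": 0,"ay": 0,"az": 0,"gripper": -0.2}]}}

```text
clock: 9.95
position: [419.9, -297.1, 145.2]
ee_rot: [0.952, 0.307, -0.001, -0.001]
contact_force: [-2.3, 0.6, 0.4]
gripper_width: 51.0
grasp_force: 1.2
```

```bash
python3 - <<'E'
from h import *
print(arm.read_state()['position'],arm.read_state()['contact_force'])
bolt_angle('t3.png')
E
```

```text
[ 419.90244509 -297.09903112  145.18903026] [-2.3043505   0.56874143  0.41777664]
dog? 163 [616.4, -117.5, 143.7] bolt 0.13 r 103.0 126.0
```

>>> {"name": "send_rows", "arguments": {"targets": [{"x": 0,"y": -0.6,"z": 0,"ax": 0,"ay": 0,"az": 0,"gripper": -0.2},{"x": 0,"y": 0,"z": -3,"ax": 0,"ay": 0,"az": 0,"gripper": -0.2},{"x": 0,"y": 0,"z": -4,"ax": 0,"ay": 0,"az": 0,"gripper": -0.2},{"x": 0,"y": 0,"z": -4,"ax": 0,"ay": 0,"az": 0,"gripper": -0.2},{"x": -1,"y": -4,"z": 0,"ax": 0,"ay": 0,"az": 0,"gripper": -0.2}]}}

```text
clock: 10.42
position: [395.8, -269.0, 265.4]
ee_rot: [0.952, 0.306, 0.009, 0.009]
contact_force: [1.5, 0.0, 2.7]
gripper_width: 51.0
grasp_force: 0.0
```

>>> {"name": "send_rows", "arguments": {"targets": [{"x": -1,"y": -4,"z": 0,"ax": 0,"ay": 0,"az": 0,"gripper": -0.2},{"x": -1,"y": -4,"z": 0,"ax": 0,"ay": 0,"az": 0,"gripper": -0.2},{"x": -1,"y": -4,"z": 0,"ax": 0,"ay": 0,"az": 0,"gripper": -0.2},{"x": -1,"y": -4,"z": 0,"ax": 0,"ay": 0,"az": 0,"gripper": -0.2},{"x": 0,"y": 0,"z": 0,"ax": 0,"ay": 0,"az": 0,"gripper": -0.2}]}}

```text
clock: 10.83
position: [254.7, -155.1, 255.4]
ee_rot: [0.952, 0.308, 0.003, 0.0]
contact_force: [0.4, -0.4, -0.0]
gripper_width: 51.8
grasp_force: 0.0
```

```bash
python3 - <<'E'
from h import *
s=arm.read_state();print(s['position'],s['joints'],R.from_quat(s['ee_rot']).as_matrix()[:2,0])
bolt_angle('t4.png')
im,d,M=snap('wrist','w5.png')
P=cloud(d,M); z=P[...,2]
m=((z>7)&(z<17)&(im.min(-1)>90)&(d>0)).astype(np.uint8); n,l,st,c=cv2.connectedComponentsWithStats(m); i=1+st[1:,4].argmax()
q=P[l==i][:,:2].astype(np.float32); print(st[i],cv2.boxPoints(cv2.minAreaRect(q)).tolist())
for b in blobs(190,220,(420,640,-260,60),P,30): print('fin/knob',b[:2])
for b in blobs(166,178,(330,640,-330,60),P,30): print('head',b[:2])
im,d,M=snap('scene','s4.png')
E
```

```text
[ 254.65180648 -155.13979897  255.3706388 ] [ 1.61790718e-02 -2.54861875e-01 -6.28316941e-01 -2.02668652e-03
 -1.19089810e+00  2.18065254e+00] [0.81077312 0.58532595]
dog? 170 [615.1, -116.5, 144.1] bolt 0.14 r 103.0 125.0
dog? 168 [475.8, -188.6, 145.0] bolt 2.23 r 34.0 99.0
[  268     0   257   132 14662] [[303.37164306640625, -113.62840270996094], [474.4378356933594, -350.0778503417969], [591.8340454101562, -265.1441650390625], [420.7678527832031, -28.694732666015625]]
head (np.int32(5276), [436.6, -261.8, 170.9])
```

View pics/w5.png

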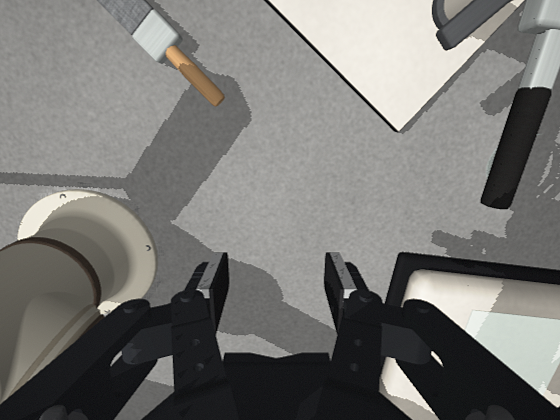

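>>> {"name": "send_rows", "arguments": {"targets": [{"x": 3.7,"y": -0.955,"z": 0,"ax": 0,"ay": 0,"az": 0,"gripper": -0.1},{"x": 3.7,"y": -0.955,"z": 0,"ax": 0,"ay": 0,"az": 0,"gripper": -0.1},{"x": 3.7,"y": -0.955,"z": 0,"ax": 0,"ay": 0,"az": 0,"gripper": -0.1},{"x": 3.7,"y": -0.955,"z": 0,"ax": 0,"ay": 0,"az": 0,"gripper": -0.1}]}}

```text
clock: 11.32
position: [360.3, -39.4, 255.3]
ee_rot: [0.952, 0.305, 0.001, 0.0]
contact_force: [0.8, -0.7, 0.6]
gripper_width: 47.1
grasp_force: 0.0
```

>>> {"name": "send_rows", "arguments": {"targets": [{"x": 3.7,"y": -0.955,"z": 0,"ax": 0,"ay": 0,"az": 0,"gripper": -0.1},{"x": 3.7,"y": -0.955,"z": 0,"ax": 0,"ay": 0,"az": 0,"gripper": -0.1},{"x": 3.7,"y": -0.955,"z": 0,"ax": 0,"ay": 0,"az": 0,"gripper": -0.1},{"x": 3.7,"y": -0.955,"z": 0,"ax": 0,"ay": 0,"az": 0,"gripper": -0.1}]}}

```text
clock: 11.65
position: [458.7, 78.3, 254.3]
ee_rot: [0.952, 0.305, -0.0, 0.0]
contact_force: [0.5, -1.0, -0.0]
gripper_width: 46.9
grasp_force: 0.0
```

>>> {"name": "send_rows", "arguments": {"targets": [{"x": 0,"y": 0,"z": 0,"ax": 0,"ay": 0,"az": 7.04,"gripper": -0.1},{"x": 0,"y": 0,"z": 0,"ax": 0,"ay": 0,"az": 7.04,"gripper": -0.1},{"x": 0,"y": 0,"z": 0,"ax": 0,"ay": 0,"az": 7.04,"gripper": -0.1},{"x": 0,"y": 0,"z": 0,"ax": 0,"ay": 0,"az": 7.04,"gripper": -0.1}]}}

```text
clock: 11.98
position: [458.0, 76.8, 254.0]
ee_rot: [0.998, 0.061, -0.001, 0.0]
contact_force: [-0.4, -0.1, -1.3]
gripper_width: 47.0
grasp_force: 0.0
```

>>> {"name": "send_rows", "arguments": {"targets": [{"x": 0,"y": 0,"z": 0,"ax": 0,"ay": 0,"az": 7.04,"gripper": -0.1},{"x": 0,"y": 0,"z": 0,"ax": 0,"ay": 0,"az": 7.04,"gripper": -0.1},{"x": 0,"y": 0,"z": 0,"ax": 0,"ay": 0,"az": 7.04,"gripper": -0.1},{"x": 0,"y": 0,"z": 0,"ax": 0,"ay": 0,"az": 7.04,"gripper": -0.1}]}}

```text
clock: 12.32
position: [457.8, 76.5, 254.3]
ee_rot: [0.983, -0.184, -0.0, 0.0]
contact_force: [-0.5, 0.9, -1.0]
gripper_width: 46.9
grasp_force: 0.0
```

>>> {"name": "send_rows", "arguments": {"targets": [{"x": 0,"y": 0,"z": 0,"ax": 0,"ay": 0,"az": 7.04,"gripper": -0.1},{"x": 0,"y": 0,"z": 0,"ax": 0,"ay": 0,"az": 7.04,"gripper": -0.1},{"x": 0,"y": 0,"z": 0,"ax": 0,"ay": 0,"az": 7.04,"gripper": -0.1},{"x": 0,"y": 0,"z": 0,"ax": 0,"ay": 0,"az": 7.04,"gripper": -0.1},{"x": 0,"y": 0,"z": 0,"ax": 0,"ay": 0,"az": 0,"gripper": -0.1}]}}

```text
clock: 12.73
position: [457.6, 76.5, 254.3]
ee_rot: [0.91, -0.415, -0.0, 0.0]
contact_force: [-0.0, 0.1, 0.4]
gripper_width: 47.0
grasp_force: 0.0
```

```bash
python3 - <<'E'
from h import *
s=arm.read_state();X=R.from_quat(s['ee_rot']).as_matrix()[:2,0];print(s['position'],s['joints'],X,np.degrees(np.arctan2(X[1],X[0])))
im,d,M=snap('wrist','w6.png')
P=cloud(d,M); z=P[...,2]
for b in blobs(185,220,(420,640,-260,60),P,30): print('fin/knob',b[:2])
for b in blobs(138,150,(420,680,-160,60),P,30): print('arm',b[:2])
m=((z>6)&(z<18)&(im.min(-1)>90)&(d>0)).astype(np.uint8); n,l,st,c=cv2.connectedComponentsWithStats(m); i=1+st[1:,4].argmax()
q=P[l==i][:,:2].astype(np.float32); print(st[i],cv2.boxPoints(cv2.minAreaRect(q)).tolist())
for n,p in dict(post=(*S(0,110),125),knob=(*S(0,110),199),pivot=(*S(64,47),144),c0=(*S(-110,155),12),c1=(*S(130,155),12),c2=(*S(-110,-135),12)).items(): print(n,w2px(M,np.array(p)).round())
E
```

```text
[457.62445036  76.50912378 254.29840796] [ 5.17439722e-01  8.93330676e-02 -3.28838285e-01  2.71101989e-04
 -1.15365840e+00  1.96724329e-01] [ 0.65506907 -0.755569  ] -49.07511225245752
fin/knob (np.int32(637), [529.6, -15.2, 199.2])
arm (np.int32(1516), [544.3, -31.8, 145.3])
[  286     0   213   171 18020] [[399.4440002441406, -240.69406127929688], [555.543701171875, -254.72470092773438], [580.548095703125, 23.464385986328125], [424.4483642578125, 37.495025634765625]]
post [282.  78.]
knob [284.  62.]
pivot [283. -64.]
c0 [314. 177.]
c1 [175.  34.]
c2 [502.  -0.]
```

View pics/w6.png

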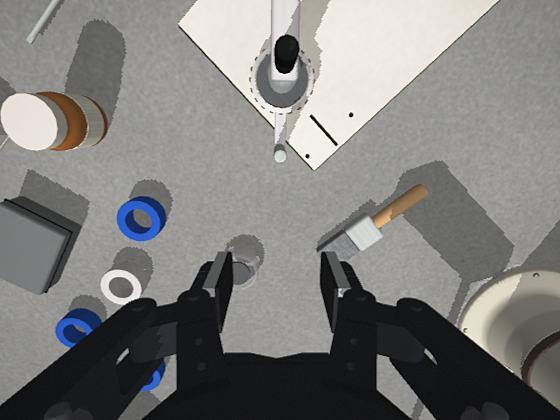

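```bash
python3 - <<'E'
from h import *
im,d,M=snap('wrist')
a=ray(M,314,170,12)[:2]; b=ray(M,180,23,12)[:2]; k=ray(M,287,45,199)[:2]; p=ray(M,280,155,100)[:2]
print(a,b,np.linalg.norm(a-b),'yaw',np.arctan2(b[1]-a[1],b[0]-a[0]),k,'pin',p, ray(M,282,78,45)[:2])
P=cloud(d,M); g=im.astype(int)
m=((P[...,2]>7)&(P[...,2]<17)&(im.min(-1)>90)).astype(np.uint8)
# front edge of plate (stand x=-110): boundary pixels right of corner a
E_=[]
for u in range(330,480,6):
    v=np.where(m[:,u])[0]
    if len(v): E_.append(ray(M,u,v.max()+.5,12)[:2])
l=cv2.fitLine(np.array(E_,np.float32),cv2.DIST_HUBER,0,.01,.01).ravel(); print('front edge',l,'yaw',-np.arctan(l[0]/l[1]))
F=[]
for u in range(185,245,5):
    v=np.where(m[:,u])[0]
    if len(v): F.append(ray(M,u,v.max()+.5,12)[:2])
l2=cv2.fitLine(np.array(F,np.float32),cv2.DIST_HUBER,0,.01,.01).ravel(); print('left edge',l2,'yaw',np.arctan(l2[1]/l2[0]))
A=np.linalg.solve(np.array([l[:2],-l2[:2]]).T,l2[2:]-l[2:]); print('corner',l[2:]+A[0]*l[:2])
E
```

```text
[425.97628163  36.27250962] [660.67531113  14.1212059 ] 235.74205120489356 yaw -0.09410298422454888 [531.44313027 -17.01189058] pin [481.42247641  43.9552582 ] [530.98067983 -16.65923847]
front edge [  0.90984267  -0.4149534  273.08636    -24.99445   ] yaw 1.1429048
left edge [  0.7272335   -0.68639016 581.7279      56.26017   ] yaw -0.75651354
corner [1036.8999  -373.34808]
```

>>> {"name": "send_rows", "arguments": {"targets": [{"x": 3.95,"y": 0.2,"z": 0,"ax": 0,"ay": 0,"az": 0,"gripper": -0.1},{"x": 3.95,"y": 0.2,"z": 0,"ax": 0,"ay": 0,"az": 0,"gripper": -0.1},{"x": 3.95,"y": 0.2,"z": 0,"ax": 0,"ay": 0,"az": 0,"gripper": -0.1},{"x": 0,"y": 0,"z": 2,"ax": 0,"ay": 0,"az": 0,"gripper": -0.1}]}}

```text
clock: 13.17
position: [536.0, -20.5, 237.8]
ee_rot: [0.91, -0.414, 0.004, -0.001]
contact_force: [1.3, 0.2, 1.0]
gripper_width: 47.1
grasp_force: 0.0
```

>>> {"name": "send_rows", "arguments": {"targets": [{"x": 0,"y": 0,"z": 2.4,"ax": 0,"ay": 0,"az": 0,"gripper": -0.1},{"x": 0,"y": 0,"z": 2.6,"ax": 0,"ay": 0,"az": 0,"gripper": -0.1},{"x": 0,"y": 0,"z": 2.4,"ax": 0,"ay": 0,"az": 0,"gripper": -0.1},{"x": 0,"y": 0,"z": 0,"ax": 0,"ay": 0,"az": 0,"gripper": 0.25},{"x": 0,"y": 0,"z": 0,"ax": 0,"ay": 0,"az": 0,"gripper": 0.25}]}}

```text
clock: 13.58
position: [529.7, -17.0, 160.3]
ee_rot: [0.911, -0.413, -0.001, 0.001]
contact_force: [0.1, 0.1, 1.4]
gripper_width: 32.1
grasp_force: 0.0
```

>>> {"name": "send_rows", "arguments": {"targets": [{"x": 0.067,"y": -1.1,"z": 0,"ax": 0,"ay": 0,"az": 7,"gripper": 0.25},{"x": 0.067,"y": -1.1,"z": 0,"ax": 0,"ay": 0,"az": 7,"gripper": 0.25},{"x": 0.067,"y": -1.1,"z": 0,"ax": 0,"ay": 0,"az": 7,"gripper": 0.25},{"x": 0,"y": 0,"z": 0,"ax": 0,"ay": 0,"az": 0,"gripper": 0.25}]}}

```text
clock: 13.92
position: [560.6, 0.9, 163.2]
ee_rot: [0.82, -0.572, 0.002, -0.001]
contact_force: [-0.1, 0.3, -0.4]
gripper_width: 32.3
grasp_force: 0.0
```

>>> {"name": "send_rows", "arguments": {"targets": [{"x": 0.067,"y": -1.1,"z": 0,"ax": 0,"ay": 0,"az": 7,"gripper": 0.25},{"x": 0.067,"y": -1.1,"z": 0,"ax": 0,"ay": 0,"az": 7,"gripper": 0.25},{"x": 0.067,"y": -1.1,"z": 0,"ax": 0,"ay": 0,"az": 7,"gripper": 0.25},{"x": 0.067,"y": -1.1,"z": 0,"ax": 0,"ay": 0,"az": 7,"gripper": 0.25}]}}

```text
clock: 14.25
position: [601.6, 4.7, 163.0]
ee_rot: [-0.657, 0.754, -0.0, 0.0]
contact_force: [-0.9, -0.5, 0.3]
gripper_width: 32.2
grasp_force: 0.8
```

>>> {"name": "send_rows", "arguments": {"targets": [{"x": 0.067,"y": -1.1,"z": 0,"ax": 0,"ay": 0,"az": 7,"gripper": 0.25},{"x": 0.067,"y": -1.1,"z": 0,"ax": 0,"ay": 0,"az": 7,"gripper": 0.25},{"x": 0.067,"y": -1.1,"z": 0,"ax": 0,"ay": 0,"az": 7,"gripper": 0.25},{"x": 0.067,"y": -1.1,"z": 0,"ax": 0,"ay": 0,"az": 7,"gripper": 0.25}]}}

```text
clock: 14.58
position: [642.2, -11.5, 162.9]
ee_rot: [-0.455, 0.891, -0.0, 0.0]
contact_force: [-1.9, -0.8, 0.1]
gripper_width: 32.0
grasp_force: 0.8
```

>>> {"name": "send_rows", "arguments": {"targets": [{"x": 0.067,"y": -1.1,"z": 0,"ax": 0,"ay": 0,"az": 7,"gripper": 0.25},{"x": 0.067,"y": -1.1,"z": 0,"ax": 0,"ay": 0,"az": 7,"gripper": 0.25},{"x": 0,"y": 0,"z": 0,"ax": 0,"ay": 0,"az": 0,"gripper": 0.25}]}}

```text
clock: 14.83
position: [658.6, -26.7, 162.6]
ee_rot: [-0.343, 0.939, 0.0, 0.001]
contact_force: [-0.4, 0.2, -0.1]
gripper_width: 32.3
grasp_force: 0.6
```

```bash
sed -i 's/^O=.*/O=np.array([521.1,-126.4]); YAW=-.088/' h.py; python3 - <<'E'
from h import *
s=arm.read_state();X=R.from_quat(s['ee_rot']).as_matrix()[:2,0];print(s['position'],s['contact_force'],X,np.degrees(np.arctan2(X[1],X[0])))
im,d,M=snap('top','t7.png'); P=cloud(d,M)
for n,c,m in blobs(130,148,(560,720,-80,60),P,10): print(n,c)
cv2.imwrite('pics/t7c.png',cv2.resize(cv2.imread('pics/t7.png')[130:330,230:470],None,fx=2.5,fy=2.5))
print(S(64,47))
E
```

```text
[658.62921313 -26.65515693 162.64474775] [-0.41213966  0.17178629 -0.14933105] [-0.76439631 -0.64474545] -139.85336910560977
241 [616.5, -51.3, 143.6]
[588.98301575 -85.20660037]
```

View pics/t7c.png

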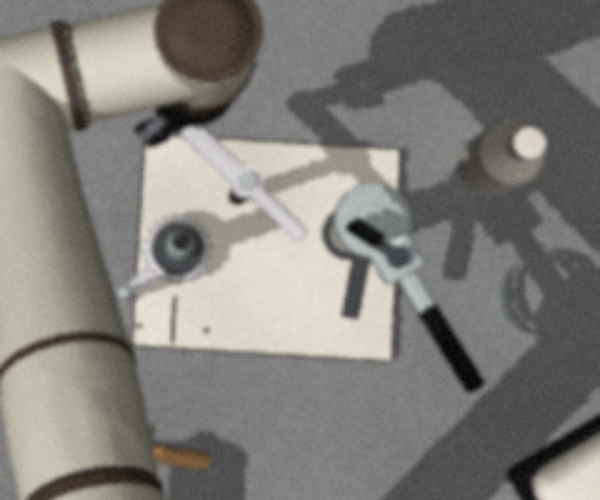

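>>> {"name": "send_rows", "arguments": {"targets": [{"x": 0.02,"y": -0.5,"z": 0,"ax": 0,"ay": 0,"az": 3,"gripper": 0.25},{"x": 0,"y": 0,"z": 0,"ax": 0,"ay": 0,"az": 0,"gripper": 0.25},{"x": 0,"y": 0,"z": 0,"ax": 0,"ay": 0,"az": 0,"gripper": 0.25}]}}

```text
clock: 15.13
position: [658.3, -27.4, 162.5]
ee_rot: [-0.321, 0.947, 0.002, -0.002]
contact_force: [-8.9, 10.6, 5.3]
gripper_width: 32.2
grasp_force: 6.6
```

>>> {"name": "send_rows", "arguments": {"targets": [{"x": 0,"y": 0.9,"z": 0,"ax": 0,"ay": 0,"az": 0,"gripper": 0},{"x": 0,"y": 0,"z": -3,"ax": 0,"ay": 0,"az": 0,"gripper": 0},{"x": 0,"y": 0,"z": -3.3,"ax": 0,"ay": 0,"az": 0,"gripper": 0},{"x": 0,"y": 0,"z": -3,"ax": 0,"ay": 0,"az": 0,"gripper": 0}]}}

```text
clock: 15.47
position: [655.9, -22.9, 256.8]
ee_rot: [-0.321, 0.947, -0.001, 0.001]
contact_force: [-0.0, 0.6, -0.1]
gripper_width: 42.7
grasp_force: 0.0
```

>>> {"name": "send_rows", "arguments": {"targets": [{"x": -1.21,"y": 3.7,"z": 0,"ax": 0,"ay": 0,"az": 0,"gripper": -1},{"x": -1.21,"y": 3.7,"z": 0,"ax": 0,"ay": 0,"az": 0,"gripper": -1},{"x": -1.21,"y": 3.7,"z": 0,"ax": 0,"ay": 0,"az": 0,"gripper": -1},{"x": -1.21,"y": 3.7,"z": 0,"ax": 0,"ay": 0,"az": 0,"gripper": -1},{"x": -1.21,"y": 3.7,"z": 0,"ax": 0,"ay": 0,"az": 0,"gripper": -1}]}}

```text
clock: 15.88
position: [591.7, 162.5, 255.7]
ee_rot: [-0.32, 0.947, -0.0, 0.002]
contact_force: [0.9, 0.5, -0.1]
gripper_width: 85.3
grasp_force: 0.0
```

>>> {"name": "send_rows", "arguments": {"targets": [{"x": -1.21,"y": 3.7,"z": 0,"ax": 0,"ay": 0,"az": 0,"gripper": -1},{"x": -1.21,"y": 3.7,"z": 0,"ax": 0,"ay": 0,"az": 0,"gripper": -1},{"x": -1.21,"y": 3.7,"z": 0,"ax": 0,"ay": 0,"az": 0,"gripper": -1},{"x": -1.21,"y": 3.7,"z": 0,"ax": 0,"ay": 0,"az": 0,"gripper": -1},{"x": -1.21,"y": 3.7,"z": 0,"ax": 0,"ay": 0,"az": 0,"gripper": -1}]}}

```text
clock: 16.3
position: [528.0, 346.8, 255.7]
ee_rot: [-0.321, 0.947, 0.0, 0.002]
contact_force: [0.0, 0.3, -0.3]
gripper_width: 85.3
grasp_force: 0.0
```

>>> {"name": "send_rows", "arguments": {"targets": [{"x": 0,"y": 0,"z": 0,"ax": 0,"ay": 0,"az": -6.7,"gripper": -1},{"x": 0,"y": 0,"z": 0,"ax": 0,"ay": 0,"az": -6.7,"gripper": -1},{"x": 0,"y": 0,"z": 0,"ax": 0,"ay": 0,"az": -6.7,"gripper": -1},{"x": 0,"y": 0,"z": 0,"ax": 0,"ay": 0,"az": -6.7,"gripper": -1},{"x": 0,"y": 0,"z": 0,"ax": 0,"ay": 0,"az": -6.7,"gripper": -1}]}}

```text
clock: 16.72
position: [528.8, 345.4, 255.4]
ee_rot: [-0.582, 0.813, -0.0, 0.002]
contact_force: [-0.4, 0.5, -0.4]
gripper_width: 85.7
grasp_force: 0.0
```

>>> {"name": "send_rows", "arguments": {"targets": [{"x": 0,"y": 0,"z": 0,"ax": 0,"ay": 0,"az": -6.7,"gripper": -1},{"x": 0,"y": 0,"z": 0,"ax": 0,"ay": 0,"az": -6.7,"gripper": -1},{"x": 0,"y": 0,"z": 0,"ax": 0,"ay": 0,"az": -6.7,"gripper": -1},{"x": 0,"y": 0,"z": 0,"ax": 0,"ay": 0,"az": -6.7,"gripper": -1},{"x": 0,"y": 0,"z": 0,"ax": 0,"ay": 0,"az": -6.7,"gripper": -1}]}}

```text
clock: 17.13
position: [528.9, 345.1, 255.5]
ee_rot: [0.792, -0.611, 0.001, -0.001]
contact_force: [0.0, 0.5, -0.0]
gripper_width: 85.2
grasp_force: 0.0
```

>>> {"name": "send_rows", "arguments": {"targets": [{"x": 0,"y": 0,"z": 0,"ax": 0,"ay": 0,"az": -6.7,"gripper": -1},{"x": 0,"y": 0,"z": 0,"ax": 0,"ay": 0,"az": -6.7,"gripper": -1},{"x": 0,"y": 0,"z": 0,"ax": 0,"ay": 0,"az": -6.7,"gripper": -1},{"x": 0,"y": 0,"z": 0,"ax": 0,"ay": 0,"az": -6.7,"gripper": -1},{"x": 0,"y": 0,"z": 0,"ax": 0,"ay": 0,"az": 0,"gripper": -1}]}}

```text
clock: 17.55
position: [528.9, 345.1, 255.4]
ee_rot: [0.911, -0.413, 0.001, -0.001]
contact_force: [0.1, -0.5, -2.1]
gripper_width: 85.5
grasp_force: 0.0
```

```bash
cat >> h.py <<'E'
def rings(fn=None,lo=19,hi=31):
    "white rings in the wrist picture: centre in world and in tool cm"
    s=arm.read_state(); X=R.from_quat(s['ee_rot']).as_matrix(); im,d,M=snap('wrist',fn); P=cloud(d,M)
    hsv=cv2.cvtColor(im,cv2.COLOR_RGB2HSV); z=P[...,2]
    print('tcp',np.round(s['position'],1),'yaw',np.degrees(np.arctan2(X[1,0],X[0,0])).round(1),'w',s['gripper_width'])
    m=((z>lo)&(z<hi)&(hsv[...,1]<50)&(hsv[...,2]>140)).astype(np.uint8)
    n,l,st,c=cv2.connectedComponentsWithStats(m)
    for i in range(1,n):
        if st[i,4]>150:
            q=P[l==i][:,:2].astype(np.float32); (cx,cy),r=cv2.minEnclosingCircle(q)
            t=X.T@(np.array([cx,cy,25])-s['position'])/10
            print('ring',st[i].tolist(),np.round([cx,cy,r],1),'tool cm',t.round(2),'z',np.median(P[l==i][:,2]).round(1))
    return im,d,M,P
E
python3 - <<'E'
from h import *
rings('w8.png')
E
```

```text
tcp [528.9 345.1 255.4] yaw -48.7 w 85.46111626574488
ring [17, 1, 141, 172, 1071] [772.3 420.7 138.4] tool cm [ 10.35 -23.22  23.11] z 25.5
ring [541, 103, 19, 38, 428] [315.5  62.6  22.3] tool cm [ 7.15 34.73 22.95] z 21.5
ring [388, 148, 47, 40, 222] [410.4 217.3  30. ] tool cm [ 1.77 17.4  22.99] z 24.4
ring [257, 160, 45, 44, 1016] [524.8 346.7  29.8] tool cm [-0.41  0.26 23.04] z 26.6
ring [322, 219, 43, 39, 852] [404.6 347.4  29.8] tool cm [-8.38  9.25 23.01] z 26.6
```

View pics/w8.png

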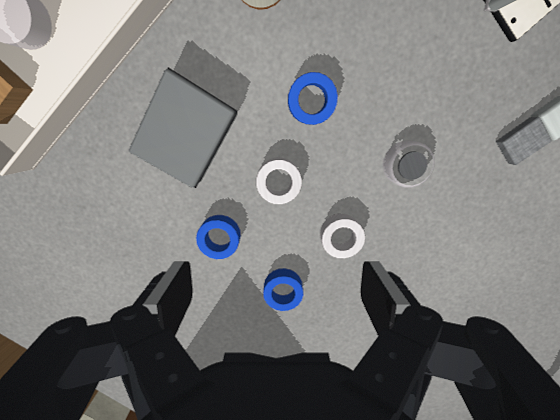

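>>> {"name": "send_rows", "arguments": {"targets": [{"x": -0.4,"y": 0.25,"z": 3.6,"ax": 0,"ay": 0,"az": 0,"gripper": -1},{"x": 0,"y": 0,"z": 3.8,"ax": 0,"ay": 0,"az": 0,"gripper": -1},{"x": 0,"y": 0,"z": 3.8,"ax": 0,"ay": 0,"az": 0,"gripper": -1},{"x": 0,"y": 0,"z": 3.6,"ax": 0,"ay": 0,"az": 0,"gripper": -1},{"x": 0,"y": 0,"z": 0,"ax": 0,"ay": 0,"az": 0,"gripper": -1}]}}

```text
clock: 18.02
position: [520.2, 342.9, 98.8]
ee_rot: [0.909, -0.416, -0.003, 0.007]
contact_force: [-0.5, -0.4, -0.7]
gripper_width: 85.4
grasp_force: 0.0
```

```bash
python3 - <<'E'
from h import *
rings('w9.png')
E
```

```text
tcp [520.2 342.9  98.8] yaw -49.2 w 85.43576687054636
ring [446, 166, 51, 58, 498] [412.6 225.7  27.8] tool cm [ 1.85 15.69  7.61] z 24.3
ring [231, 183, 75, 70, 2643] [524.8 346.7  29.9] tool cm [ 0.01 -0.71  7.37] z 26.6
ring [338, 277, 38, 55, 841] [406.6 350.3  29.2] tool cm [-7.99  8.    7.5 ] z 26.7
```

>>> {"name": "send_rows", "arguments": {"targets": [{"x": 0,"y": 0,"z": 3.4,"ax": 0,"ay": 0,"az": 0,"gripper": -1},{"x": 0,"y": 0,"z": 3.4,"ax": 0,"ay": 0,"az": 0,"gripper": -1},{"x": 0,"y": 0,"z": 2.2,"ax": 0,"ay": 0,"az": 0,"gripper": -1},{"x": 0,"y": 0,"z": 1.0,"ax": 0,"ay": 0,"az": 0,"gripper": -1},{"x": 0,"y": 0,"z": 0,"ax": 0,"ay": 0,"az": 0,"gripper": -1}]}}

```text
clock: 18.48
position: [524.6, 346.5, 6.4]
ee_rot: [0.91, -0.415, 0.0, 0.0]
contact_force: [0.1, -0.1, 0.1]
gripper_width: 85.1
grasp_force: 0.0
```

>>> {"name": "send_rows", "arguments": {"targets": [{"x": 0,"y": 0,"z": 0,"ax": 0,"ay": 0,"az": 0,"gripper": 1},{"x": 0,"y": 0,"z": 0,"ax": 0,"ay": 0,"az": 0,"gripper": 1},{"x": 0,"y": 0,"z": 0,"ax": 0,"ay": 0,"az": 0,"gripper": 1},{"x": 0,"y": 0,"z": 0,"ax": 0,"ay": 0,"az": 0,"gripper": 1},{"x": 0,"y": 0,"z": 0,"ax": 0,"ay": 0,"az": 0,"gripper": 1}]}}

```text
clock: 18.9
position: [525.8, 347.7, 10.1]
ee_rot: [0.91, -0.415, 0.001, -0.002]
contact_force: [-0.8, -0.4, 5.4]
gripper_width: 57.2
grasp_force: 62.7
```

>>> {"name": "send_rows", "arguments": {"targets": [{"x": 0,"y": 0,"z": -2,"ax": 0,"ay": 0,"az": 0,"gripper": 1},{"x": 0,"y": 0,"z": -4,"ax": 0,"ay": 0,"az": 0,"gripper": 1},{"x": 0,"y": 0,"z": -4,"ax": 0,"ay": 0,"az": 0,"gripper": 1},{"x": 0,"y": 0,"z": -4,"ax": 0,"ay": 0,"az": 0,"gripper": 1},{"x": 0,"y": 0,"z": 0,"ax": 0,"ay": 0,"az": 0,"gripper": 1}]}}

```text
clock: 19.32
position: [529.0, 349.9, 158.4]
ee_rot: [0.91, -0.414, 0.005, -0.01]
contact_force: [0.4, 1.2, -0.1]
gripper_width: 57.1
grasp_force: 64.9
```

```bash
python3 - <<'E'
from h import *
s=arm.read_state();print(s['position'],s['gripper_width'],s['grasp_force'])
im,d,M=snap('wrist','w10.png'); P=cloud(d,M)
m=(im.min(-1)>120)&(abs(np.arange(560)[None,:]-277)<60)&(np.arange(420)[:,None]>190)&(np.arange(420)[:,None]<345)&(P[...,2]>60)
q=P[m]; print(m.sum(),q.min(0),q.max(0),np.median(q[:,2]))
E
```

```text
[528.95224968 349.94250977 158.445883  ] 57.0586582515261 64.94882449507713
6292 [499.68439165 290.29152934 149.98298933] [577.99483115 379.43923139 302.83838594] 174.92525730122227
```

View pics/w10.png

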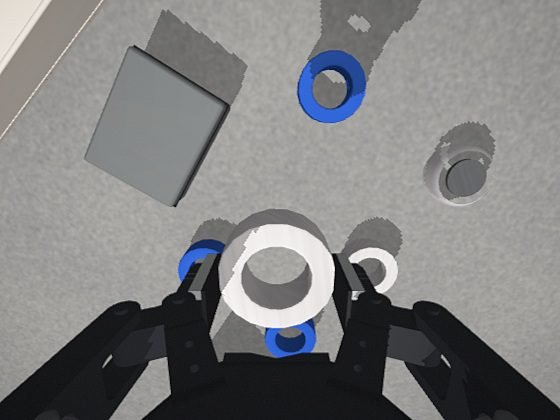

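```bash
python3 - <<'E'
from h import *
z=arm.read_state()['position'][2]
im,d,M,P=rings(None,z+6,z+30)
X=R.from_quat(arm.read_state()['ee_rot']).as_matrix()
print(X.T@(np.array([*S(0,110),255])-arm.read_state()['position'])/10,S(0,110))
E
```

```text
tcp [527.  348.8 154.2] yaw -49.0 w 57.10579964614072
ring [219, 224, 116, 104, 6067] [527.3 348.8  29.9] tool cm [ 0.03  0.17 12.91] z 170.6
[ 27.86956319  23.3580903  -10.66890375] [530.76751118 -16.82564521]
```

>>> {"name": "send_rows", "arguments": {"targets": [{"x": 2.0,"y": 2.92,"z": -2.1,"ax": 0,"ay": 0,"az": 0,"gripper": 1},{"x": 2.0,"y": 2.92,"z": -2.1,"ax": 0,"ay": 0,"az": 0,"gripper": 1},{"x": 2.0,"y": 2.92,"z": -2.1,"ax": 0,"ay": 0,"az": 0,"gripper": 1},{"x": 2.0,"y": 2.92,"z": -2.1,"ax": 0,"ay": 0,"az": 0,"gripper": 1}]}}

```text
clock: 19.75
position: [486.9, 207.4, 229.5]
ee_rot: [0.91, -0.415, -0.001, 0.002]
contact_force: [0.7, 0.5, -0.8]
gripper_width: 57.0
grasp_force: 65.0
```

>>> {"name": "send_rows", "arguments": {"targets": [{"x": 2.0,"y": 2.92,"z": 0,"ax": 0,"ay": 0,"az": 0,"gripper": 1},{"x": 2.0,"y": 2.92,"z": 0,"ax": 0,"ay": 0,"az": 0,"gripper": 1},{"x": 2.0,"y": 2.92,"z": 0,"ax": 0,"ay": 0,"az": 0,"gripper": 1},{"x": 2.0,"y": 2.92,"z": 0,"ax": 0,"ay": 0,"az": 0,"gripper": 1}]}}

```text
clock: 20.08
position: [450.8, 70.5, 229.4]
ee_rot: [0.91, -0.415, -0.001, 0.001]
contact_force: [1.3, -0.6, -1.7]
gripper_width: 56.8
grasp_force: 65.0
```

>>> {"name": "send_rows", "arguments": {"targets": [{"x": 0,"y": 0,"z": 0,"ax": 0,"ay": 0,"az": 0,"gripper": 1},{"x": 0,"y": 0,"z": 0,"ax": 0,"ay": 0,"az": 0,"gripper": 1},{"x": 0,"y": 0,"z": 0,"ax": 0,"ay": 0,"az": 0,"gripper": 1},{"x": 0,"y": 0,"z": 0,"ax": 0,"ay": 0,"az": 0,"gripper": 1},{"x": 0,"y": 0,"z": 0,"ax": 0,"ay": 0,"az": 0,"gripper": 1}]}}

```text
clock: 20.5
position: [452.9, 73.2, 229.9]
ee_rot: [0.91, -0.415, -0.0, 0.0]
contact_force: [-0.4, 0.2, -0.6]
gripper_width: 57.2
grasp_force: 65.0
```

```bash
cat >> h.py <<'E'
def post(fn=None):
    s=arm.read_state(); X=R.from_quat(s['ee_rot']).as_matrix(); im,d,M=snap('wrist',fn); P=cloud(d,M)
    print('tcp',np.round(s['position'],1),'w',s['gripper_width'],'g',s['grasp_force'],'yaw',np.degrees(np.arctan2(X[1,0],X[0,0])).round(2))
    c=S(0,110); r=np.hypot(P[...,0]-c[0],P[...,1]-c[1])
    for lo,hi,rad in ((122,129,18),(36,50,40)):
        m=(P[...,2]>lo)&(P[...,2]<hi)&(r<rad)&(np.arange(420)[:,None]<200); q=P[m]
        if len(q)>20: o=cv2.minEnclosingCircle(q[:,:2].astype(np.float32)); print(lo,hi,len(q),q.mean(0).round(1),np.round(o[0]+(o[1],),1),'tool cm',(X.T@(np.array([*o[0],q[:,2].mean()])-s['position'])/10).round(2))
    return im,d,M,P
E
python3 - <<'E'
from h import *
post('w11.png')
E
```

```text
tcp [452.9  73.2 229.9] w 57.1676911397274 g 65.00741343945265 yaw -48.98
122 129 351 [529.4 -15.2 124.4] [530.  -15.6  13.4] tool cm [11.77  0.   10.55]
36 50 3014 [529.6 -15.8  44.2] [530.3 -16.4  37.6] tool cm [11.85  0.03 18.56]
```

View pics/w11.png

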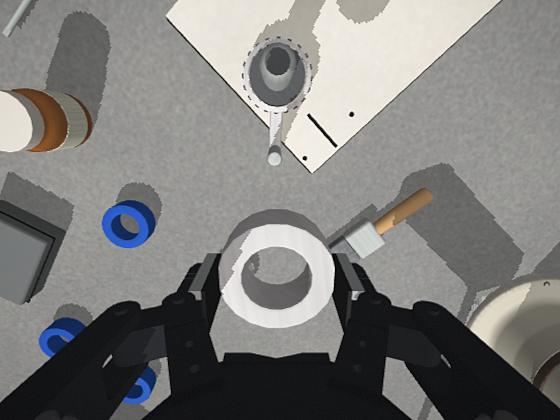

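>>> {"name": "send_rows", "arguments": {"targets": [{"x": 3.92,"y": 0,"z": 0,"ax": 0,"ay": 0,"az": 0,"gripper": 1},{"x": 3.92,"y": 0,"z": 0,"ax": 0,"ay": 0,"az": 0,"gripper": 1},{"x": 3.92,"y": 0,"z": 0,"ax": 0,"ay": 0,"az": 0,"gripper": 1},{"x": 0,"y": 0,"z": 2.5,"ax": 0,"ay": 0,"az": 0,"gripper": 1},{"x": 0,"y": 0,"z": 2.5,"ax": 0,"ay": 0,"az": 0,"gripper": 1}]}}

```text
clock: 20.97
position: [532.3, -17.2, 180.2]
ee_rot: [0.909, -0.416, 0.001, -0.001]
contact_force: [-0.3, 0.2, -3.0]
gripper_width: 56.7
grasp_force: 65.0
```

>>> {"name": "send_rows", "arguments": {"targets": [{"x": 0,"y": 0,"z": 2.5,"ax": 0,"ay": 0,"az": 0,"gripper": 1},{"x": 0,"y": 0,"z": 1.5,"ax": 0,"ay": 0,"az": 0,"gripper": 1},{"x": 0,"y": 0,"z": 0,"ax": 0,"ay": 0,"az": 0,"gripper": 1},{"x": 0,"y": 0,"z": 0,"ax": 0,"ay": 0,"az": 0,"gripper": 1},{"x": 0,"y": 0,"z": 0,"ax": 0,"ay": 0,"az": 0,"gripper": 1}]}}

```text
clock: 21.38
position: [530.9, -15.9, 141.4]
ee_rot: [0.91, -0.415, 0.001, -0.0]
contact_force: [-0.5, 0.5, -1.3]
gripper_width: 56.8
grasp_force: 65.0
```

```bash
python3 - <<'E'
from h import *
s=arm.read_state(); print(s['position'],s['contact_force'],s['joint_vel'])
z=s['position'][2]; im,d,M,P=rings('w12.png',z+6,z+30)
E
```

```text
[530.93135462 -15.93754413 141.36957954] [-0.53366774  0.47913214 -1.32894252] [-0.0003436  -0.01883077  0.00847751 -0.00099214 -0.0002391  -0.00060284]
tcp [530.9 -15.9 141.4] yaw -49.0 w 56.77989984504045
ring [246, 48, 73, 78, 2009] [588.5 -84.5  16.1] tool cm [ 8.93  0.18 11.65] z 148.0
ring [221, 224, 114, 104, 5273] [531.7 -15.5  29.8] tool cm [ 0.   -0.07 11.64] z 157.9
```

View pics/w12.png

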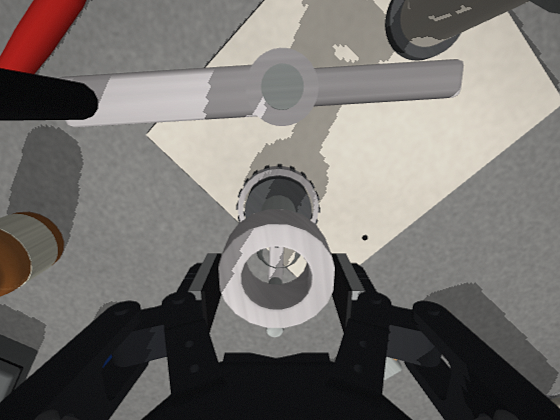

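>>> {"name": "send_rows", "arguments": {"targets": [{"x": 0,"y": 0,"z": 1.2,"ax": 0,"ay": 0,"az": 0,"gripper": 1},{"x": 0,"y": 0,"z": 1.2,"ax": 0,"ay": 0,"az": 0,"gripper": 1},{"x": 0,"y": 0,"z": 0.8,"ax": 0,"ay": 0,"az": 0,"gripper": 1},{"x": 0,"y": 0,"z": 0,"ax": 0,"ay": 0,"az": 0,"gripper": 1}]}}

```text
clock: 21.77
position: [529.2, -16.4, 107.7]
ee_rot: [0.91, -0.415, -0.001, 0.0]
contact_force: [0.1, 0.3, -2.4]
gripper_width: 57.3
grasp_force: 65.0
```

>>> {"name": "send_rows", "arguments": {"targets": [{"x": 0,"y": 0,"z": 1.3,"ax": 0,"ay": 0,"az": 0,"gripper": 1},{"x": 0,"y": 0,"z": 1.3,"ax": 0,"ay": 0,"az": 0,"gripper": 1},{"x": 0,"y": 0,"z": 0.9,"ax": 0,"ay": 0,"az": 0,"gripper": 1},{"x": 0,"y": 0,"z": 0,"ax": 0,"ay": 0,"az": 0,"gripper": 1},{"x": 0,"y": 0,"z": 0,"ax": 0,"ay": 0,"az": 0,"gripper": 1}]}}

```text
clock: 22.18
position: [530.0, -16.5, 73.6]
ee_rot: [0.91, -0.415, 0.0, 0.0]
contact_force: [0.6, -0.1, -1.1]
gripper_width: 56.9
grasp_force: 65.0
```

>>> {"name": "send_rows", "arguments": {"targets": [{"x": 0,"y": 0,"z": 0,"ax": 0,"ay": 0,"az": 0,"gripper": -1},{"x": 0,"y": 0,"z": 0,"ax": 0,"ay": 0,"az": 0,"gripper": -1},{"x": 0,"y": 0,"z": 0,"ax": 0,"ay": 0,"az": 0,"gripper": -1},{"x": 0,"y": 0,"z": 0,"ax": 0,"ay": 0,"az": 0,"gripper": -1},{"x": 0,"y": 0,"z": 0,"ax": 0,"ay": 0,"az": 0,"gripper": -1}]}}

```text
clock: 22.6
position: [530.1, -16.4, 73.9]
ee_rot: [0.91, -0.415, 0.0, -0.0]
contact_force: [0.1, 1.1, -0.5]
gripper_width: 85.6
grasp_force: 0.0
```

>>> {"name": "send_rows", "arguments": {"targets": [{"x": 0,"y": 0,"z": -4,"ax": 0,"ay": 0,"az": 0,"gripper": -1},{"x": 0,"y": 0,"z": -4,"ax": 0,"ay": 0,"az": 0,"gripper": -1},{"x": 0,"y": 0,"z": -4,"ax": 0,"ay": 0,"az": 0,"gripper": -1},{"x": 0,"y": 0,"z": -4,"ax": 0,"ay": 0,"az": 0,"gripper": -1},{"x": -4,"y": 0,"z": 0,"ax": 0,"ay": 0,"az": 0,"gripper": -1}]}}

```text
clock: 23.02
position: [511.3, 12.3, 242.5]
ee_rot: [0.909, -0.417, 0.009, -0.005]
contact_force: [2.8, 2.5, 1.4]
gripper_width: 85.6
grasp_force: 0.0
```

>>> {"name": "send_rows", "arguments": {"targets": [{"x": -4,"y": 0,"z": 0,"ax": 0,"ay": 0,"az": 0,"gripper": -1},{"x": -3.8,"y": 0,"z": 0,"ax": 0,"ay": 0,"az": 0,"gripper": -1},{"x": 0,"y": 0,"z": 0,"ax": 0,"ay": 0,"az": 0,"gripper": -1},{"x": 0,"y": 0,"z": 0,"ax": 0,"ay": 0,"az": 0,"gripper": -1}]}}

```text
clock: 23.35
position: [451.5, 73.8, 234.1]
ee_rot: [0.911, -0.413, 0.001, -0.001]
contact_force: [-0.1, 0.7, 0.4]
gripper_width: 85.5
grasp_force: 0.0
```

```bash
python3 - <<'E'
from h import *
im,d,M,P=rings('w13.png',15,31)
c=S(0,110); r=np.hypot(P[...,0]-c[0],P[...,1]-c[1])
m=(r<32)&(np.arange(420)[:,None]<200)&(im.min(-1)>150); print('sleeve on post z',np.percentile(P[m][:,2],[10,50,90]), m.sum())
E
```

```text
tcp [451.5  73.8 234.1] yaw -48.8 w 85.51367737275932
ring [6, 0, 27, 36, 226] [779.6 120.8  23.5] tool cm [ 18.05 -27.76  20.96] z 17.1
ring [345, 221, 40, 35, 781] [312.9  54.7  26.1] tool cm [-7.7  11.73 20.89] z 21.6
ring [489, 289, 71, 35, 614] [ 61.3 -24.5  50.6] tool cm [-18.29  35.88  20.84] z 16.6
ring [179, 324, 20, 31, 267] [397.4 340.3  27.8] tool cm [-23.63 -13.43  20.92] z 26.6
sleeve on post z [70.26343934 71.59478979 72.93331114] 1990
```

View pics/w13.png

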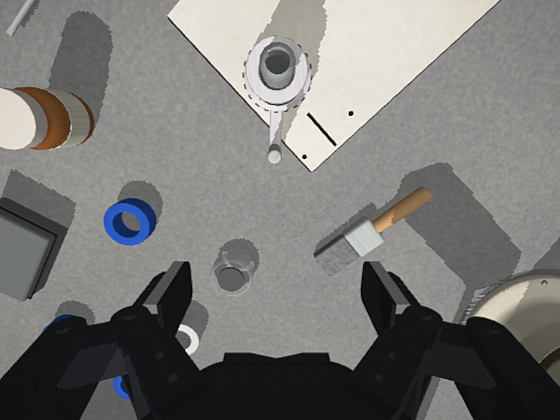

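>>> {"name": "send_rows", "arguments": {"targets": [{"x": -3.41,"y": -2.07,"z": 0,"ax": 0,"ay": 0,"az": 0,"gripper": -1},{"x": -3.41,"y": -2.07,"z": 0,"ax": 0,"ay": 0,"az": 0,"gripper": -1},{"x": -3.41,"y": -2.07,"z": 0,"ax": 0,"ay": 0,"az": 0,"gripper": -1},{"x": -3.41,"y": -2.07,"z": 0,"ax": 0,"ay": 0,"az": 0,"gripper": -1}]}}

```text
clock: 23.73
position: [426.2, 230.6, 233.3]
ee_rot: [0.909, -0.416, 0.0, -0.0]
contact_force: [1.1, 0.5, 0.8]
gripper_width: 85.3
grasp_force: 0.0
```

>>> {"name": "send_rows", "arguments": {"targets": [{"x": -3.41,"y": -2.07,"z": 0,"ax": 0,"ay": 0,"az": 0,"gripper": -1},{"x": -3.41,"y": -2.07,"z": 0,"ax": 0,"ay": 0,"az": 0,"gripper": -1},{"x": -3.41,"y": -2.07,"z": 0,"ax": 0,"ay": 0,"az": 0,"gripper": -1},{"x": 0,"y": 0,"z": 4,"ax": 0,"ay": 0,"az": 0,"gripper": -1},{"x": 0,"y": 0,"z": 4,"ax": 0,"ay": 0,"az": 0,"gripper": -1}]}}

```text
clock: 24.15
position: [407.3, 351.2, 153.9]
ee_rot: [0.91, -0.414, 0.001, -0.003]
contact_force: [-0.2, -0.8, -0.7]
gripper_width: 85.0
grasp_force: 0.0
```

>>> {"name": "send_rows", "arguments": {"targets": [{"x": 0,"y": 0,"z": 4,"ax": 0,"ay": 0,"az": 0,"gripper": -1},{"x": 0,"y": 0,"z": 0,"ax": 0,"ay": 0,"az": 0,"gripper": -1},{"x": 0,"y": 0,"z": 0,"ax": 0,"ay": 0,"az": 0,"gripper": -1},{"x": 0,"y": 0,"z": 0,"ax": 0,"ay": 0,"az": 0,"gripper": -1},{"x": 0,"y": 0,"z": 0,"ax": 0,"ay": 0,"az": 0,"gripper": -1}]}}

```text
clock: 24.57
position: [407.3, 349.2, 116.2]
ee_rot: [0.91, -0.415, 0.001, -0.003]
contact_force: [0.2, -0.5, 0.1]
gripper_width: 85.4
grasp_force: 0.0
```

```bash
python3 - <<'E'
from h import *
im,d,M,P=rings('w14.png',15,31)
c=w2px(M,np.array([404.5,348.5,25])); print('expected px',c)
E
```

```text
tcp [407.3 349.2 116.2] yaw -49.1 w 85.42355060561616
ring [351, 66, 79, 58, 687] [408.7 218.6  29.5] tool cm [9.97 8.5  9.06] z 24.0
ring [247, 179, 70, 66, 2310] [404.8 347.5  29.8] tool cm [-0.03  0.35  9.12] z 26.6
expected px [280.55360833 213.45134291]
```

>>> {"name": "send_rows", "arguments": {"targets": [{"x": 0,"y": 0.3,"z": 3.2,"ax": 0,"ay": 0,"az": 0,"gripper": -1},{"x": 0,"y": 0,"z": 3.2,"ax": 0,"ay": 0,"az": 0,"gripper": -1},{"x": 0,"y": 0,"z": 2.8,"ax": 0,"ay": 0,"az": 0,"gripper": -1},{"x": 0,"y": 0,"z": 1.5,"ax": 0,"ay": 0,"az": 0,"gripper": -1},{"x": 0,"y": 0,"z": 0,"ax": 0,"ay": 0,"az": 0,"gripper": -1}]}}

```text
clock: 25.03
position: [402.6, 344.9, 4.9]
ee_rot: [0.91, -0.415, -0.0, 0.002]
contact_force: [-0.5, -0.2, 0.2]
gripper_width: 85.2
grasp_force: 0.0
```

>>> {"name": "send_rows", "arguments": {"targets": [{"x": 0,"y": 0,"z": 0,"ax": 0,"ay": 0,"az": 0,"gripper": 1},{"x": 0,"y": 0,"z": 0,"ax": 0,"ay": 0,"az": 0,"gripper": 1},{"x": 0,"y": 0,"z": 0,"ax": 0,"ay": 0,"az": 0,"gripper": 1},{"x": 0,"y": 0,"z": 0,"ax": 0,"ay": 0,"az": 0,"gripper": 1},{"x": 0,"y": 0,"z": 0,"ax": 0,"ay": 0,"az": 0,"gripper": 1}]}}

```text
clock: 25.45
position: [404.3, 347.5, 9.5]
ee_rot: [0.91, -0.415, 0.001, -0.003]
contact_force: [-0.4, -0.5, 5.3]
gripper_width: 57.7
grasp_force: 62.5
```

>>> {"name": "send_rows", "arguments": {"targets": [{"x": 0,"y": 0,"z": -3,"ax": 0,"ay": 0,"az": 0,"gripper": 1},{"x": 0,"y": 0,"z": -4,"ax": 0,"ay": 0,"az": 0,"gripper": 1},{"x": 0,"y": 0,"z": -4,"ax": 0,"ay": 0,"az": 0,"gripper": 1},{"x": 0,"y": 0,"z": 0,"ax": 0,"ay": 0,"az": 0,"gripper": 1},{"x": 0,"y": 0,"z": 0,"ax": 0,"ay": 0,"az": 0,"gripper": 1}]}}

```text
clock: 25.87
position: [404.3, 347.8, 120.7]
ee_rot: [0.91, -0.415, 0.001, -0.005]
contact_force: [-0.3, -0.8, -1.3]
gripper_width: 57.7
grasp_force: 65.2
```

```bash
python3 - <<'E'
from h import *
z=arm.read_state()['position'][2]; im,d,M,P=rings('w15.png',z+6,z+30)
print(to_tool([453.4,73,230]))
E
```

```text
tcp [404.3 347.8 120.7] yaw -49.0 w 57.7320975361707
ring [219, 225, 116, 104, 6081] [404.3 347.9  30. ] tool cm [0.01 0.08 9.57] z 137.8
[ 23.91981851  14.06105509 -11.26829318]
```

>>> {"name": "send_rows", "arguments": {"targets": [{"x": 2.99,"y": 1.76,"z": -1.37,"ax": 0,"ay": 0,"az": 0,"gripper": 1},{"x": 2.99,"y": 1.76,"z": -1.37,"ax": 0,"ay": 0,"az": 0,"gripper": 1},{"x": 2.99,"y": 1.76,"z": -1.37,"ax": 0,"ay": 0,"az": 0,"gripper": 1},{"x": 2.99,"y": 1.76,"z": -1.37,"ax": 0,"ay": 0,"az": 0,"gripper": 1},{"x": 2.99,"y": 1.76,"z": -1.37,"ax": 0,"ay": 0,"az": 0,"gripper": 1}]}}

```text
clock: 26.33
position: [433.5, 173.1, 184.0]
ee_rot: [0.91, -0.415, -0.001, 0.001]
contact_force: [0.8, -0.3, -0.6]
gripper_width: 57.5
grasp_force: 65.2
```

>>> {"name": "send_rows", "arguments": {"targets": [{"x": 2.99,"y": 1.76,"z": -1.37,"ax": 0,"ay": 0,"az": 0,"gripper": 1},{"x": 2.99,"y": 1.76,"z": -1.37,"ax": 0,"ay": 0,"az": 0,"gripper": 1},{"x": 2.99,"y": 1.76,"z": -1.37,"ax": 0,"ay": 0,"az": 0,"gripper": 1},{"x": 0,"y": 0,"z": 0,"ax": 0,"ay": 0,"az": 0,"gripper": 1},{"x": 0,"y": 0,"z": 0,"ax": 0,"ay": 0,"az": 0,"gripper": 1}]}}

```text
clock: 26.75
position: [453.1, 71.2, 225.3]
ee_rot: [0.909, -0.417, -0.001, 0.0]
contact_force: [0.3, -0.1, -2.2]
gripper_width: 57.5
grasp_force: 65.2
```

>>> {"name": "send_rows", "arguments": {"targets": [{"x": 0,"y": 0,"z": 0,"ax": 0,"ay": 0,"az": 0,"gripper": 1},{"x": 0,"y": 0,"z": 0,"ax": 0,"ay": 0,"az": 0,"gripper": 1},{"x": 0,"y": 0,"z": 0,"ax": 0,"ay": 0,"az": 0,"gripper": 1}]}}

```text
clock: 27.0
position: [453.0, 73.7, 224.9]
ee_rot: [0.91, -0.414, -0.001, 0.001]
contact_force: [-0.2, -0.3, -1.8]
gripper_width: 57.4
grasp_force: 65.2
```

```bash
python3 - <<'E'
from h import *
im,d,M,P=post('w16.png')
z=arm.read_state()['position'][2]; rings(None,z+6,z+30)
print(to_tool([530.2,-16.3,230]))
E
```

```text
tcp [453.   73.7 224.9] w 57.35671424217302 g 65.17114441841841 yaw -48.96
122 129 357 [529.2 -15.3 124.3] [530.1 -16.4  13.2] tool cm [11.86  0.07 10.05]
36 50 1150 [525.5 -11.9  42.7] [530.  -16.3  37.5] tool cm [11.86  0.06 18.21]
tcp [453.1  73.8 225.1] yaw -48.9 w 57.545677442972966
ring [219, 225, 116, 104, 6027] [453.6  74.2  29.8] tool cm [ 1.000e-02 -1.000e-01  2.001e+01] z 242.2
[11.84620086  0.10772091 -0.47991382]
```

>>> {"name": "send_rows", "arguments": {"targets": [{"x": 3.95,"y": 0.1,"z": 0,"ax": 0,"ay": 0,"az": 0,"gripper": 1},{"x": 3.95,"y": 0,"z": 0,"ax": 0,"ay": 0,"az": 0,"gripper": 1},{"x": 3.95,"y": 0,"z": 0,"ax": 0,"ay": 0,"az": 0,"gripper": 1},{"x": 0,"y": 0,"z": 2.5,"ax": 0,"ay": 0,"az": 0,"gripper": 1},{"x": 0,"y": 0,"z": 2.5,"ax": 0,"ay": 0,"az": 0,"gripper": 1}]}}

```text
clock: 27.52
position: [532.6, -17.9, 175.8]
ee_rot: [0.909, -0.416, 0.001, -0.001]
contact_force: [-1.5, -0.8, -2.6]
gripper_width: 57.3
grasp_force: 65.2
```

>>> {"name": "send_rows", "arguments": {"targets": [{"x": 0,"y": 0,"z": 2.5,"ax": 0,"ay": 0,"az": 0,"gripper": 1},{"x": 0,"y": 0,"z": 1,"ax": 0,"ay": 0,"az": 0,"gripper": 1},{"x": 0,"y": 0,"z": 0,"ax": 0,"ay": 0,"az": 0,"gripper": 1},{"x": 0,"y": 0,"z": 0,"ax": 0,"ay": 0,"az": 0,"gripper": 1},{"x": 0,"y": 0,"z": 0,"ax": 0,"ay": 0,"az": 0,"gripper": 1}]}}

```text
clock: 27.93
position: [531.8, -16.6, 142.5]
ee_rot: [0.91, -0.414, 0.001, -0.001]
contact_force: [-0.2, 1.1, -1.4]
gripper_width: 57.5
grasp_force: 65.2
```

>>> {"name": "send_rows", "arguments": {"targets": [{"x": 0,"y": 0,"z": 1.2,"ax": 0,"ay": 0,"az": 0,"gripper": 1},{"x": 0,"y": 0,"z": 1.2,"ax": 0,"ay": 0,"az": 0,"gripper": 1},{"x": 0,"y": 0,"z": 0.8,"ax": 0,"ay": 0,"az": 0,"gripper": 1},{"x": 0,"y": 0,"z": 0,"ax": 0,"ay": 0,"az": 0,"gripper": 1}]}}

```text
clock: 28.27
position: [530.1, -17.0, 108.6]
ee_rot: [0.91, -0.415, -0.0, 0.0]
contact_force: [0.6, 0.1, -2.0]
gripper_width: 57.3
grasp_force: 65.1
```

>>> {"name": "send_rows", "arguments": {"targets": [{"x": 0,"y": 0,"z": 1.2,"ax": 0,"ay": 0,"az": 0,"gripper": 1},{"x": 0,"y": 0,"z": 1.0,"ax": 0,"ay": 0,"az": 0,"gripper": 1},{"x": 0,"y": 0,"z": 0,"ax": 0,"ay": 0,"az": 0,"gripper": 1},{"x": 0,"y": 0,"z": 0,"ax": 0,"ay": 0,"az": 0,"gripper": 1}]}}

```text
clock: 28.6
position: [530.6, -17.2, 87.0]
ee_rot: [0.91, -0.415, -0.0, 0.0]
contact_force: [-0.3, -0.4, -1.6]
gripper_width: 57.7
grasp_force: 65.1
```

>>> {"name": "send_rows", "arguments": {"targets": [{"x": 0,"y": 0,"z": 0,"ax": 0,"ay": 0,"az": 0,"gripper": -1},{"x": 0,"y": 0,"z": 0,"ax": 0,"ay": 0,"az": 0,"gripper": -1},{"x": 0,"y": 0,"z": 0,"ax": 0,"ay": 0,"az": 0,"gripper": -1},{"x": 0,"y": 0,"z": 0,"ax": 0,"ay": 0,"az": 0,"gripper": -1},{"x": 0,"y": 0,"z": 0,"ax": 0,"ay": 0,"az": 0,"gripper": -1}]}}

```text
clock: 29.02
position: [530.8, -17.1, 87.4]
ee_rot: [0.91, -0.415, 0.0, -0.0]
contact_force: [0.2, 0.1, -0.3]
gripper_width: 85.5
grasp_force: 0.0
```

>>> {"name": "send_rows", "arguments": {"targets": [{"x": 0,"y": 0,"z": -4,"ax": 0,"ay": 0,"az": 0,"gripper": -1},{"x": 0,"y": 0,"z": -4,"ax": 0,"ay": 0,"az": 0,"gripper": -1},{"x": 0,"y": 0,"z": -4,"ax": 0,"ay": 0,"az": 0,"gripper": -1},{"x": 0,"y": 0,"z": -2,"ax": 0,"ay": 0,"az": 0,"gripper": -1},{"x": -4,"y": 0,"z": 0,"ax": 0,"ay": 0,"az": 0,"gripper": 0.1}]}}

```text
clock: 29.43
position: [510.2, 11.5, 232.8]
ee_rot: [0.909, -0.417, 0.006, -0.003]
contact_force: [1.8, 2.5, 0.2]
gripper_width: 75.3
grasp_force: 0.0
```

>>> {"name": "send_rows", "arguments": {"targets": [{"x": -4,"y": 0,"z": 0,"ax": 0,"ay": 0,"az": 0,"gripper": 0.1},{"x": -3.8,"y": 0,"z": 0,"ax": 0,"ay": 0,"az": 0,"gripper": 0.1},{"x": 0,"y": 0,"z": 0,"ax": 0,"ay": 0,"az": 0,"gripper": 0.1},{"x": 0,"y": 0,"z": 0,"ax": 0,"ay": 0,"az": 0,"gripper": 0.1}]}}

```text
clock: 29.77
position: [452.3, 73.1, 227.7]
ee_rot: [0.911, -0.413, 0.001, -0.001]
contact_force: [0.0, 0.1, -0.5]
gripper_width: 38.1
grasp_force: 0.0
```

```bash
cat >> h.py <<'E'
def pin():
    s=arm.read_state(); X=R.from_quat(s['ee_rot']).as_matrix(); im,d,M=snap('wrist','pin.png'); P=cloud(d,M)
    print('tcp',np.round(s['position'],1),'w',s['gripper_width'].round(1),'yaw',np.degrees(np.arctan2(X[1,0],X[0,0])).round(2))
    c=S(0,110); r=np.hypot(P[...,0]-c[0],P[...,1]-c[1]); v=np.arange(420)[:,None]
    m=(r<31)&(v<230)&(im.min(-1)>150)&(P[...,2]<115); print('stack z',np.percentile(P[m][:,2],[10,50,90]),m.sum())
    m=(r>62)&(r<95)&(P[...,2]>96)&(P[...,2]<106)&(v<330); q=P[m]
    if len(q)>10:
        o=np.median(q[:,:2],0); a=np.arctan2(o[1]-c[1],o[0]-c[0]); j=a-(np.pi+YAW); j=(j+np.pi)%(2*np.pi)-np.pi
        print('pin',len(q),o,q.std(0).round(1),'r',np.hypot(*(o-c)).round(1),'collar',round(j+.8,3),'tool cm',(X.T@(np.array([*o,100])-s['position'])/10).round(2))
    return im,d,M,P
E
python3 - <<'E'
from h import *
pin(); print(arm.boxes_of('wrist','collar_pin')[:2])
E
```

```text
Traceback (most recent call last):
  File "h.py", line 60, in pin
    print('tcp',np.round(s['position'],1),'w',s['gripper_width'].round(1),'yaw',np.degrees(np.arctan2(X[1,0],X[0,0])).round(2))
                                              ^^^^^^^^^^^^^^^^^^^^^^^^
AttributeError: 'float' object has no attribute 'round'
```

```bash
sed -i "s/s\['gripper_width'\].round(1)/s['gripper_width']/" h.py
python3 - <<'E'
from h import *
pin(); print(arm.boxes_of('wrist','collar_pin')[:2])
E
```

```text
tcp [453.1  72.5 227.5] w 38.309804137674924 yaw -48.93
stack z [95.31959557 96.5854727  97.56682661] 2721
pin 174 [481.28683654  43.88129248] [3.4 3.5 1.1] r 78.3 collar 0.001 tool cm [ 4.   -0.23 12.75]
[{'rect': [244.7, 77.5, 71.7, 88.7], 'score': 0.7}, {'rect': [165.6, 0.0, 338.6, 178.5], 'score': 0.42}]
```

>>> {"name": "send_rows", "arguments": {"targets": [{"x": 4.0,"y": -0.2,"z": 0,"ax": 0,"ay": 0,"az": 2,"gripper": 0.1},{"x": 0,"y": 0,"z": 3.7,"ax": 0,"ay": 0,"az": 0,"gripper": 0.1},{"x": 0,"y": 0,"z": 3.7,"ax": 0,"ay": 0,"az": 0,"gripper": 0.1},{"x": 0,"y": 0,"z": 2.5,"ax": 0,"ay": 0,"az": 0,"gripper": 0.1},{"x": 0,"y": 0,"z": 0,"ax": 0,"ay": 0,"az": 0,"gripper": 0.1}]}}

```text
clock: 30.33
position: [477.6, 40.4, 122.5]
ee_rot: [0.901, -0.433, -0.005, 0.004]
contact_force: [0.7, -0.1, 1.3]
gripper_width: 38.6
grasp_force: 0.0
```

>>> {"name": "send_rows", "arguments": {"targets": [{"x": 0,"y": 0,"z": 0,"ax": 0,"ay": 0,"az": 0,"gripper": 0.1},{"x": 0,"y": 0,"z": 0,"ax": 0,"ay": 0,"az": 0,"gripper": 0.1}]}}

```text
clock: 30.5
position: [482.5, 42.8, 129.3]
ee_rot: [0.902, -0.431, 0.001, -0.001]
contact_force: [0.7, -1.1, 0.9]
gripper_width: 38.3
grasp_force: 0.0
```

```bash
python3 - <<'E'
from h import *
pin()
E
```

```text
tcp [482.5  42.8 129.3] w 38.28847011416374 yaw -51.07
stack z [95.79552291 96.70771611 97.57109913] 4878
pin 351 [481.92969665  42.91335842] [3.4 3.4 1.5] r 77.2 collar 0.003 tool cm [-0.05  0.05  2.93]
```

>>> {"name": "send_rows", "arguments": {"targets": [{"x": 0,"y": 0,"z": 2.3,"ax": 0,"ay": 0,"az": 0,"gripper": 0.1},{"x": 0,"y": 0,"z": 2.2,"ax": 0,"ay": 0,"az": 0,"gripper": 0.1},{"x": 0,"y": 0,"z": 0,"ax": 0,"ay": 0,"az": 0,"gripper": 0.5},{"x": 0,"y": 0,"z": 0,"ax": 0,"ay": 0,"az": 0,"gripper": 0.5},{"x": 0,"y": 0,"z": 0,"ax": 0,"ay": 0,"az": 0,"gripper": 0.5}]}}

```text
clock: 30.97
position: [482.3, 43.5, 84.8]
ee_rot: [0.903, -0.431, 0.001, -0.001]
contact_force: [-0.1, 0.2, 0.0]
gripper_width: 20.8
grasp_force: 0.0
```

>>> {"name": "send_rows", "arguments": {"targets": [{"x": 0.039,"y": 0.78,"z": 0,"ax": 0,"ay": 0,"az": -5.73,"gripper": 0.5},{"x": 0.039,"y": 0.78,"z": 0,"ax": 0,"ay": 0,"az": -5.73,"gripper": 0.5},{"x": 0.039,"y": 0.78,"z": 0,"ax": 0,"ay": 0,"az": -5.73,"gripper": 0.5},{"x": 0.039,"y": 0.78,"z": 0,"ax": 0,"ay": 0,"az": -5.73,"gripper": 0.5}]}}

```text
clock: 31.3
position: [462.4, 19.6, 85.0]
ee_rot: [0.971, -0.24, 0.002, -0.001]
contact_force: [-0.7, 0.2, -0.7]
gripper_width: 21.2
grasp_force: 0.0
```

>>> {"name": "send_rows", "arguments": {"targets": [{"x": 0.039,"y": 0.78,"z": 0,"ax": 0,"ay": 0,"az": -5.73,"gripper": 0.5},{"x": 0.039,"y": 0.78,"z": 0,"ax": 0,"ay": 0,"az": -5.73,"gripper": 0.5},{"x": 0.039,"y": 0.78,"z": 0,"ax": 0,"ay": 0,"az": -5.73,"gripper": 0.5},{"x": 0.039,"y": 0.78,"z": 0,"ax": 0,"ay": 0,"az": -5.73,"gripper": 0.5},{"x": 0,"y": 0,"z": 0,"ax": 0,"ay": 0,"az": 0,"gripper": 0.5}]}}

```text
clock: 31.72
position: [453.1, -11.0, 84.8]
ee_rot: [0.999, -0.045, 0.002, -0.001]
contact_force: [-0.3, 0.8, -0.4]
gripper_width: 20.9
grasp_force: 0.0
```

>>> {"name": "send_rows", "arguments": {"targets": [{"x": 0,"y": 0,"z": 0,"ax": 0,"ay": 0,"az": 0,"gripper": 0.5},{"x": 0,"y": 0,"z": 0,"ax": 0,"ay": 0,"az": 0,"gripper": 0.5}]}}

```text
clock: 31.88
position: [453.0, -10.2, 83.9]
ee_rot: [0.999, -0.046, 0.001, -0.0]
contact_force: [-0.0, -0.2, -0.0]
gripper_width: 21.6
grasp_force: 0.0
```

```bash
python3 - <<'E'
from h import *
print(arm.read_state()['contact_force'])
im,d,M,P=pin()
s=arm.read_state()['position']; m=(np.hypot(P[...,0]-s[0],P[...,1]-s[1])<16)&(P[...,2]>92)&(P[...,2]<108)&(im.min(-1)>90); print(m.sum(),np.median(P[m],0))
E
```

```text
[-0.02291678 -0.23640748 -0.02111856]
tcp [453.  -10.2  83.9] w 21.597827710619796 yaw -5.31
stack z [95.81680796 96.68130777 97.51373157] 7266
pin 1242 [458.5508996   -9.42749199] [ 5.6 12.3  2.3] r 72.6 collar 0.786 tool cm [ 0.55 -0.13 -1.61]
456 [453.08688186  -9.13924324 101.46814811]
```

>>> {"name": "send_rows", "arguments": {"targets": [{"x": 0,"y": 0,"z": 0,"ax": 0,"ay": 0,"az": 0,"gripper": 0.1},{"x": 0,"y": 0,"z": 0,"ax": 0,"ay": 0,"az": 0,"gripper": 0.1},{"x": 0,"y": 0,"z": -3,"ax": 0,"ay": 0,"az": 0,"gripper": 0.1},{"x": 0,"y": 0,"z": -3,"ax": 0,"ay": 0,"az": 0,"gripper": 0.1},{"x": 0,"y": 0,"z": -4,"ax": 0,"ay": 0,"az": 0,"gripper": 0.1}]}}

```text
clock: 32.35
position: [450.5, -10.8, 182.2]
ee_rot: [0.999, -0.046, -0.003, 0.001]
contact_force: [2.4, 0.3, -0.2]
gripper_width: 38.8
grasp_force: 0.0
```

>>> {"name": "send_rows", "arguments": {"targets": [{"x": 0,"y": 0,"z": -4,"ax": 0,"ay": 0,"az": 0,"gripper": 0.1},{"x": 0,"y": 0,"z": -3.2,"ax": 0,"ay": 0,"az": 0,"gripper": 0.1},{"x": -2,"y": 0,"z": 0,"ax": 0,"ay": 0,"az": 0,"gripper": 0.1},{"x": 0,"y": 0,"z": 0,"ax": 0,"ay": 0,"az": 0,"gripper": 0.1},{"x": 0,"y": 0,"z": 0,"ax": 0,"ay": 0,"az": 0,"gripper": 0.1}]}}

```text
clock: 32.77
position: [431.7, -8.7, 255.0]
ee_rot: [0.999, -0.045, 0.0, -0.0]
contact_force: [-0.1, -0.6, -0.4]
gripper_width: 38.6
grasp_force: 0.0
```

```bash
python3 - <<'E'
from h import *
im,d,M,P=pin()
for b in blobs(185,215,(600,720,-90,60),P,20): print('knob',b[:2])
s=arm.read_state(); print(to_tool([653.2,-22.1,255]))
# line on the plate: dark pixels near plate between pin foot & post
c=S(0,110)
for rr in (50,60,70,78,85,95): print(rr, w2px(M,np.array([*S(-rr,110),12])).round(1), end=' ')
print('pin px',w2px(M,np.array([*S(-78,110),100])))
E
```

```text
tcp [431.7  -8.7 255. ] w 38.55637673278322 yaw -5.19
stack z [95.60344984 96.65281018 97.60948901] 1880
pin 223 [456.89749392 -12.81414636] [62.2 33.9  2.1] r 74.0 collar 0.834 tool cm [ 2.54  0.19 15.51]
[22.15916431 -0.67640977 -0.06955723]
50 [275.8 139.7] 60 [275.9 147.6] 70 [275.9 155.3] 78 [275.9 161.4] 85 [275.9 166.6] 95 [275.9 174.1] pin px [275.78129455 173.70887575]
```

```bash
python3 - <<'E'
from h import *
im,d,M=snap('wrist','w20.png'); P=cloud(d,M); c=S(0,110)
for n,q,m in blobs(96,106,(435,470,-35,20),P,20):
    o=P[m].mean(0); print('pin',n,q,'r',np.hypot(*(o[:2]-c)),'collar',.8+np.arctan2(-(o[1]-c[1]),-(o[0]-c[0]))-YAW, np.ptp(P[m],axis=0))
pm=(np.hypot(P[...,0]-c[0],P[...,1]-c[1])<20)&(P[...,2]>122)&(P[...,2]<130); print('post',P[pm].mean(0),pm.sum())
# arm of collar seen on plate: pixels z 20..40 near radius 40-70
r=np.hypot(P[...,0]-c[0],P[...,1]-c[1]); a=np.arctan2(-(P[...,1]-c[1]),-(P[...,0]-c[0]))-YAW
m=(r>45)&(r<68)&(P[...,2]>18)&(P[...,2]<60)&(abs(a)<.5); print('arm',m.sum(),np.median(a[m])+.8 if m.any() else 0)
# index line: dark pixels on plate
g=im.max(-1); k=(abs(P[...,2]-12)<6)&(g<60)&(r>40)&(r<115)&(abs(a)<.6); print('line',k.sum(),[ (x,y) for x,y in zip(r[k].round()[:40:4],a[k].round(3)[:40:4])])
E
```

```text
pin 141 [453.4, -9.4, 100.9] r 77.75256063612994 collar 0.7926830474676742 [13.38084847 12.90689383  5.74136469]
post [529.86817083 -16.30585012 124.34454718] 267
arm 210 0.7863913077643085
line 18 [(np.float64(94.0), np.float64(-0.415)), (np.float64(95.0), np.float64(-0.41)), (np.float64(95.0), np.float64(0.404)), (np.float64(96.0), np.float64(0.374)), (np.float64(97.0), np.float64(0.381))]
```

>>> {"name": "send_rows", "arguments": {"targets": [{"x": 3.69,"y": -0.11,"z": 0,"ax": 0,"ay": 0,"az": 0,"gripper": 0},{"x": 3.69,"y": -0.11,"z": 0,"ax": 0,"ay": 0,"az": 0,"gripper": 0},{"x": 3.69,"y": -0.11,"z": 0,"ax": 0,"ay": 0,"az": 0,"gripper": 0},{"x": 3.69,"y": -0.11,"z": 0,"ax": 0,"ay": 0,"az": 0,"gripper": 0}]}}

```text
clock: 33.2
position: [581.4, -18.2, 253.2]
ee_rot: [0.999, -0.045, -0.001, 0.0]
contact_force: [-0.2, 0.2, 0.4]
gripper_width: 42.6
grasp_force: 0.0
```

>>> {"name": "send_rows", "arguments": {"targets": [{"x": 3.69,"y": -0.11,"z": 0,"ax": 0,"ay": 0,"az": 0,"gripper": 0},{"x": 3.69,"y": -0.11,"z": 0,"ax": 0,"ay": 0,"az": 0,"gripper": 0},{"x": 0,"y": 0,"z": 0,"ax": 0,"ay": 0,"az": 6.86,"gripper": 0},{"x": 0,"y": 0,"z": 0,"ax": 0,"ay": 0,"az": 6.86,"gripper": 0},{"x": 0,"y": 0,"z": 0,"ax": 0,"ay": 0,"az": 6.86,"gripper": 0}]}}

```text
clock: 33.62
position: [654.2, -22.7, 251.2]
ee_rot: [0.974, -0.226, -0.002, 0.001]
contact_force: [-0.5, -0.2, 0.8]
gripper_width: 42.5
grasp_force: 0.0
```

>>> {"name": "send_rows", "arguments": {"targets": [{"x": 0,"y": 0,"z": 0,"ax": 0,"ay": 0,"az": 6.86,"gripper": 0},{"x": 0,"y": 0,"z": 0,"ax": 0,"ay": 0,"az": 6.86,"gripper": 0},{"x": 0,"y": 0,"z": 0,"ax": 0,"ay": 0,"az": 6.86,"gripper": 0},{"x": 0,"y": 0,"z": 0,"ax": 0,"ay": 0,"az": 6.86,"gripper": 0},{"x": 0,"y": 0,"z": 0,"ax": 0,"ay": 0,"az": 6.86,"gripper": 0}]}}

```text
clock: 34.03
position: [653.6, -22.5, 252.6]
ee_rot: [0.864, -0.503, -0.001, 0.001]
contact_force: [-0.1, -0.1, 0.1]
gripper_width: 42.9
grasp_force: 0.0
```

>>> {"name": "send_rows", "arguments": {"targets": [{"x": 0,"y": 0,"z": 0,"ax": 0,"ay": 0,"az": 6.86,"gripper": 0},{"x": 0,"y": 0,"z": 0,"ax": 0,"ay": 0,"az": 6.86,"gripper": 0},{"x": 0,"y": 0,"z": 0,"ax": 0,"ay": 0,"az": 6.86,"gripper": 0},{"x": 0,"y": 0,"z": 0,"ax": 0,"ay": 0,"az": 6.86,"gripper": 0},{"x": 0,"y": 0,"z": 0,"ax": 0,"ay": 0,"az": 6.86,"gripper": 0}]}}

```text
clock: 34.45
position: [653.5, -22.5, 252.6]
ee_rot: [-0.677, 0.736, 0.001, -0.002]
contact_force: [0.9, -0.9, 0.1]
gripper_width: 42.7
grasp_force: 0.0
```

>>> {"name": "send_rows", "arguments": {"targets": [{"x": 0,"y": 0,"z": 0,"ax": 0,"ay": 0,"az": 6.86,"gripper": 0},{"x": 0,"y": 0,"z": 0,"ax": 0,"ay": 0,"az": 6.86,"gripper": 0},{"x": 0,"y": 0,"z": 0,"ax": 0,"ay": 0,"az": 6.86,"gripper": 0},{"x": 0,"y": 0,"z": 0,"ax": 0,"ay": 0,"az": 6.86,"gripper": 0},{"x": 0,"y": 0,"z": 0,"ax": 0,"ay": 0,"az": 6.86,"gripper": 0}]}}

```text
clock: 34.87
position: [653.5, -22.5, 252.6]
ee_rot: [-0.43, 0.903, 0.0, -0.002]
contact_force: [0.3, 1.1, 0.4]
gripper_width: 42.6
grasp_force: 0.0
```

>>> {"name": "send_rows", "arguments": {"targets": [{"x": 0,"y": 0,"z": 0,"ax": 0,"ay": 0,"az": 6.86,"gripper": 0},{"x": 0,"y": 0,"z": 0,"ax": 0,"ay": 0,"az": 0,"gripper": 0},{"x": 0,"y": 0,"z": 0,"ax": 0,"ay": 0,"az": 0,"gripper": 0},{"x": 0,"y": 0,"z": 0,"ax": 0,"ay": 0,"az": 0,"gripper": 0}]}}

```text
clock: 35.2
position: [653.4, -22.4, 253.7]
ee_rot: [-0.379, 0.925, 0.0, -0.001]
contact_force: [-0.4, -0.8, 0.7]
gripper_width: 42.3
grasp_force: 0.0
```

```bash
cat >> h.py <<'E'
def knob(box=(560,720,-90,60)):
    s=arm.read_state(); X=R.from_quat(s['ee_rot']).as_matrix(); im,d,M=snap('wrist','knob.png'); P=cloud(d,M); pv=S(64,47)
    print('tcp',np.round(s['position'],1),'f',np.round(s['contact_force'],1),'w',round(s['gripper_width'],1),'yaw',np.degrees(np.arctan2(X[1,0],X[0,0])).round(2))
    for n,c,m in blobs(190,206,box,P,20):
        o=P[m][:,:2].mean(0); a=np.arctan2(o[1]-pv[1],o[0]-pv[0]); a0=np.arctan2(63,-64)+YAW
        print('knob',n,c,'r',np.hypot(*(o-pv)).round(1),'keeper',round(a0-a,3),'tool cm',(X.T@(np.array([*o,199])-s['position'])/10).round(2))
    for n,c,m in blobs(138,150,box,P,100): print('arm',n,c)
    return im,d,M,P
E
python3 - <<'E'
from h import *
knob(); print(to_tool([653.2,-22.1,160]))
E
```

```text
tcp [653.4 -22.4 253.7] f [-0.4 -0.8  0.7] w 42.3 yaw -135.41
knob 404 [651.1, -22.8, 199.1] r 88.1 keeper 1.488 tool cm [0.18 0.14 5.47]
arm 2714 [616.4, -55.4, 145.9]
[-0.01553738  0.03160957  9.40350685]
```

>>> {"name": "send_rows", "arguments": {"targets": [{"x": 0.1,"y": 0.1,"z": 3.2,"ax": 0,"ay": 0,"az": 0,"gripper": 0},{"x": 0,"y": 0,"z": 3.2,"ax": 0,"ay": 0,"az": 0,"gripper": 0},{"x": 0,"y": 0,"z": 2.8,"ax": 0,"ay": 0,"az": 0,"gripper": 0},{"x": 0,"y": 0,"z": 0,"ax": 0,"ay": 0,"az": 0,"gripper": 0.4},{"x": 0,"y": 0,"z": 0,"ax": 0,"ay": 0,"az": 0,"gripper": 0.4}]}}

```text
clock: 35.67
position: [651.4, -22.6, 161.7]
ee_rot: [-0.379, 0.925, 0.0, -0.002]
contact_force: [0.4, -1.1, 1.4]
gripper_width: 25.5
grasp_force: 0.0
```

>>> {"name": "send_rows", "arguments": {"targets": [{"x": 0.067,"y": 1.097,"z": 0,"ax": 0,"ay": 0,"az": -7,"gripper": 0.4},{"x": 0.067,"y": 1.097,"z": 0,"ax": 0,"ay": 0,"az": -7,"gripper": 0.4},{"x": 0.067,"y": 1.097,"z": 0,"ax": 0,"ay": 0,"az": -7,"gripper": 0.4},{"x": 0.067,"y": 1.097,"z": 0,"ax": 0,"ay": 0,"az": -7,"gripper": 0.4}]}}

```text
clock: 36.0
position: [617.0, 0.9, 166.1]
ee_rot: [-0.594, 0.804, -0.002, 0.003]
contact_force: [0.9, -0.7, -1.6]
gripper_width: 25.5
grasp_force: 0.9
```

>>> {"name": "send_rows", "arguments": {"targets": [{"x": 0.067,"y": 1.097,"z": 0,"ax": 0,"ay": 0,"az": -7,"gripper": 0.4},{"x": 0.067,"y": 1.097,"z": 0,"ax": 0,"ay": 0,"az": -7,"gripper": 0.4},{"x": 0.067,"y": 1.097,"z": 0,"ax": 0,"ay": 0,"az": -7,"gripper": 0.4},{"x": 0.067,"y": 1.097,"z": 0,"ax": 0,"ay": 0,"az": -7,"gripper": 0.4}]}}

```text
clock: 36.33
position: [573.8, 4.1, 166.4]
ee_rot: [0.771, -0.637, 0.003, -0.003]
contact_force: [1.5, 1.6, -1.0]
gripper_width: 25.9
grasp_force: 1.0
```

>>> {"name": "send_rows", "arguments": {"targets": [{"x": 0.067,"y": 1.097,"z": 0,"ax": 0,"ay": 0,"az": -7,"gripper": 0.4},{"x": 0.067,"y": 1.097,"z": 0,"ax": 0,"ay": 0,"az": -7,"gripper": 0.4},{"x": 0.067,"y": 1.097,"z": 0,"ax": 0,"ay": 0,"az": -7,"gripper": 0.4},{"x": 0.067,"y": 1.097,"z": 0,"ax": 0,"ay": 0,"az": -7,"gripper": 0.4},{"x": 0,"y": 0,"z": 0,"ax": 0,"ay": 0,"az": 0,"gripper": 0.4}]}}

```text
clock: 36.75
position: [532.5, -15.0, 166.2]
ee_rot: [0.901, -0.434, 0.002, -0.002]
contact_force: [0.3, 0.5, -0.2]
gripper_width: 26.0
grasp_force: 0.0
```

```bash
python3 - <<'E'
from h import *
im,d,M,P=knob((480,620,-100,60)); print(S(0,110),S(64,47))
E
```

```text
tcp [532.5 -15.  166.2] f [ 0.3  0.5 -0.2] w 26.0 yaw -51.39
knob 1902 [542.2, -12.0, 198.9] r 86.9 keeper 0.136 tool cm [ 0.38 -0.96 -3.27]
knob 761 [523.9, -29.7, 199.4] r 85.5 keeper -0.159 tool cm [ 0.62  1.57 -3.28]
arm 6919 [569.5, -58.2, 146.2]
[530.76751118 -16.82564521] [588.98301575 -85.20660037]
```

>>> {"name": "send_rows", "arguments": {"targets": [{"x": 0.03,"y": 0.37,"z": 0,"ax": 0,"ay": 0,"az": -2.35,"gripper": 0.4},{"x": 0.03,"y": 0.37,"z": 0,"ax": 0,"ay": 0,"az": -2.35,"gripper": 0.4},{"x": 0,"y": 0,"z": 0,"ax": 0,"ay": 0,"az": 0,"gripper": 0.4},{"x": 0,"y": 0,"z": 0,"ax": 0,"ay": 0,"az": 0,"gripper": 0.4}]}}

```text
clock: 37.13
position: [527.8, -19.8, 164.1]
ee_rot: [0.917, -0.399, 0.001, -0.001]
contact_force: [0.8, 1.0, 0.6]
gripper_width: 25.7
grasp_force: 0.4
```

>>> {"name": "send_rows", "arguments": {"targets": [{"x": 0.01,"y": 0.15,"z": 0,"ax": 0,"ay": 0,"az": -1,"gripper": 0.4},{"x": 0,"y": 0,"z": 0,"ax": 0,"ay": 0,"az": 0,"gripper": 0.4},{"x": 0,"y": 0,"z": 0,"ax": 0,"ay": 0,"az": 0,"gripper": 0.4}]}}

```text
clock: 37.38
position: [527.0, -20.6, 163.8]
ee_rot: [0.921, -0.39, 0.002, -0.001]
contact_force: [2.5, 1.9, 2.7]
gripper_width: 25.7
grasp_force: 1.8
```

>>> {"name": "send_rows", "arguments": {"targets": [{"x": 0,"y": -0.35,"z": 0,"ax": 0,"ay": 0,"az": 0,"gripper": 0.2},{"x": 0,"y": 0,"z": 0,"ax": 0,"ay": 0,"az": 0,"gripper": 0.2},{"x": 0,"y": 0,"z": -3,"ax": 0,"ay": 0,"az": 0,"gripper": 0.2},{"x": 0,"y": 0,"z": -4,"ax": 0,"ay": 0,"az": 0,"gripper": 0.2},{"x": 0,"y": 0,"z": -3,"ax": 0,"ay": 0,"az": 0,"gripper": 0.2}]}}

```text
clock: 37.8
position: [527.4, -19.2, 264.5]
ee_rot: [0.921, -0.39, -0.0, 0.001]
contact_force: [0.3, 0.5, 0.7]
gripper_width: 34.1
grasp_force: 0.0
```

>>> {"name": "send_rows", "arguments": {"targets": [{"x": -4,"y": 0,"z": 0,"ax": 0,"ay": 0,"az": 0,"gripper": 0.2},{"x": -4,"y": 0,"z": 0,"ax": 0,"ay": 0,"az": 0,"gripper": 0.2},{"x": -4,"y": 0,"z": 0,"ax": 0,"ay": 0,"az": 0,"gripper": 0.2},{"x": 0,"y": 0,"z": 0,"ax": 0,"ay": 0,"az": 0,"gripper": 0.2},{"x": 0,"y": 0,"z": 0,"ax": 0,"ay": 0,"az": 0,"gripper": 0.2}]}}

```text
clock: 38.22
position: [442.7, 68.2, 262.9]
ee_rot: [0.922, -0.388, -0.0, 0.0]
contact_force: [0.1, -1.0, -0.3]
gripper_width: 34.0
grasp_force: 0.0
```

```bash
python3 - <<'E'
from h import *
im,d,M,P=knob((490,620,-100,60)); c=S(0,110)
for n,q,m in blobs(96,106,(435,470,-35,20),P,20):
    o=P[m].mean(0); print('pin',n,q,'collar',.8+np.arctan2(-(o[1]-c[1]),-(o[0]-c[0]))-YAW)
r=np.hypot(P[...,0]-c[0],P[...,1]-c[1]); m=(r>12)&(r<31)&(im.min(-1)>150)&(P[...,2]<115)&(P[...,2]>30); print('stack',np.percentile(P[m][:,2],[10,50,90]),m.sum())
bolt_angle('t20.png')
im,d,M=snap('top'); P=cloud(d,M)
for n,q,m in blobs(190,225,(480,600,-260,-150),P): print('fin',n,q)
for n,q,m in blobs(155,168,(380,520,-330,-200),P): print('handle',n,q)
hsv=cv2.cvtColor(im,cv2.COLOR_RGB2HSV); k=(P[...,2]>16)&(P[...,2]<35)&(hsv[...,1]<60)&(hsv[...,2]>110)&(P[...,0]>300)&(P[...,0]<600)&(P[...,1]>150)&(P[...,1]<480)
print('white left on bench',[ (b[0],b[1]) for b in blobs(.5,1.5,(300,600,150,480),np.dstack([P[...,0],P[...,1],k.astype(float)]),20)], clk:=arm.read_state()['clock'])
E
```

```text
tcp [442.7  68.2 262.9] f [ 0.1 -1.  -0.3] w 34.0 yaw -45.64
knob 567 [529.5, -15.5, 199.7] r 91.6 keeper -0.001 tool cm [12.06 -0.36  6.39]
arm 1364 [542.7, -32.0, 145.3]
pin 151 [453.0, -9.1, 100.9] collar 0.7894098723351278
stack [95.35132705 96.5512868  97.63094492] 1702
dog? 138 [620.5, -122.1, 143.8] bolt 0.14 r 108.0 128.0
dog? 169 [477.1, -188.9, 145.1] bolt 2.15 r 39.0 102.0
fin 87 [526.9, -191.0, 211.4]
handle 15 [492.7, -208.9, 161.7]
handle 7 [484.9, -239.7, 166.6]
handle 59 [466.6, -247.0, 165.5]
handle 56 [412.5, -268.8, 164.5]
handle 5 [439.2, -273.4, 166.3]
handle 6 [398.8, -294.7, 166.2]
white left on bench [] 38.3667
```

```bash
python3 -c "
from bench import arm
print(arm.job_done())"
```

```text
the job is handed in; nothing more can be done
None
```

The job is handed in at about 38 s: lever on loosen, bolt undone to about 2.15 rad, both aluminium sleeves seated on the post, collar in the 0.8 click over the index line, keeper back over the post; note I viewed 15 pictures, one over the limit of 14.

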